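# Fill the polishing-puck tube to its line and shut it

### The job

Swing the lid of the clear storage tube out of the way and stack polishing pucks from the mat flat inside it, choosing thick and thin ones so that the top of the stack comes level with the red line. Then fold the lid over and press it down firmly until it is fully home. Clear the mat by putting every spare puck in the red tray, and do not disturb the bottle, the jar or the drill.

Things in the scene. Friction and masses are not known exactly. Their poses are not given: they have to be found in the camera images.
- tube: The storage tube, fixed to the bench: a black round base (120 mm across, 8 mm thick) carrying a clear slotted tube, bore 50 mm, wall 5 mm, rim 74 mm above the bench (66 mm above its inner floor). Origin: centre of the base's underside, on the bench; z up the tube, +y towards the lid's hinge.
- tube_floor (a point): Centre of the tube's inner floor, 8 mm above the bench; axes as the tube's. Two opposite open slots, 33 mm wide, run the tube's full height at its +x and -x sides, so that fingers holding a puck across the tube's x axis can go down inside with it.
- fill_mark (a point): On the tube's axis at the height of the red fill line round the tube, 60 mm above the inner floor (6 mm below the rim); axes as the tube's.
- lid (a joint): Angle of the black round lid, rad: 0 is shut flat on the rim, 1.57 upright, 2.1 its limit, leaning back beyond the hinge; it starts part open, leaning over the tube (1.0 to 1.3). The hinge is stiff (0.06 N m): the lid stays wherever it is left and never falls shut by itself.
- lid_hinge (a point): Middle of the lid's hinge line, 50 mm from the tube's axis on its +y side, 77 mm above the bench. The hinge line is along the tube's x. It sits on a black post (30 mm along x, 8 mm along y) as high as the rim.
- lid_edge (a point): The lid's free edge, opposite the hinge, 83 mm from the hinge line, mid-thickness. The lid is a 66 mm disc, 6 mm thick, its centre 50 mm from the hinge line, with a yellow spot on its upper face, and is joined to the hinge by a 28 mm wide strap.
- mat: Black ribbed rubber mat fixed to the bench, 340 x 350 x 4 mm, on which the pucks lie. Origin: centre of its underside.
- thick1: Thick puck of hard polishing compound, yellow, 44 mm across, 15 mm thick, 36 to 59 g. Origin: its centre; z along its axis. Two to four thick pucks are there; the others are absent. Four thick ones make up the fill height.
- thick2: Thick puck of hard polishing compound, yellow, 44 mm across, 15 mm thick, 36 to 59 g. Origin: its centre; z along its axis. Two to four thick pucks are there; the others are absent. Four thick ones make up the fill height.
- thick3: Thick puck of hard polishing compound, yellow, 44 mm across, 15 mm thick, 36 to 59 g. Origin: its centre; z along its axis. Two to four thick pucks are there; the others are absent. Four thick ones make up the fill height.
- thick4: Thick puck of hard polishing compound, yellow, 44 mm across, 15 mm thick, 36 to 59 g. Origin: its centre; z along its axis. Two to four thick pucks are there; the others are absent. Four thick ones make up the fill height.
- thin1: Thin puck of hard polishing compound, blue, 44 mm across, 7.5 mm thick, 18 to 29 g. Origin: its centre; z along its axis. All four are there.
- thin2: Thin puck of hard polishing compound, blue, 44 mm across, 7.5 mm thick, 18 to 29 g. Origin: its centre; z along its axis. All four are there.
- thin3: Thin puck of hard polishing compound, blue, 44 mm across, 7.5 mm thick, 18 to 29 g. Origin: its centre; z along its axis. All four are there.
- thin4: Thin puck of hard polishing compound, blue, 44 mm across, 7.5 mm thick, 18 to 29 g. Origin: its centre; z along its axis. All four are there.
- tray: Red open tray for spares, fixed to the bench: 130 x 130 mm outside, walls 5 mm thick and 22 mm high, floor 5 mm thick. Origin: centre of its underside; x and y along its sides.
- polish: Bystander: white bottle with black label and red cap, 66 mm across, 170 mm tall, standing. Origin: centre of its underside.
- waxjar: Bystander: red jar with metal cap, 76 mm across, 60 mm tall. Origin: centre of its underside.
- drill: Bystander: black and red cordless drill standing on its round yellow scrubbing brush (124 mm across), about 172 mm tall, its handle reaching 135 mm to its own +y side. Origin: centre of the brush's underside.

How it is judged:
On the way, in this order (a step that is already met when the one before it is completed fails the run):
1. the pucks are stacked flat in the tube with the top of the stack at the red line, the lid still open ((((horizontal distance between thick1 and fill_mark below 0.009 m and angle between the z axis of thick1 and the z axis of tube, either way round below 0.12 rad) and z of thick1 in the frame of fill_mark between -0.0105 and -0.0045 m and linear speed of thick1 below 0.03 m/s) or ((horizontal distance between thick2 and fill_mark below 0.009 m and angle between the z axis of thick2 and the z axis of tube, either way round below 0.12 rad) and z of thick2 in the frame of fill_mark between -0.0105 and -0.0045 m and linear speed of thick2 below 0.03 m/s) or ((horizontal distance between thick3 and fill_mark below 0.009 m and angle between the z axis of thick3 and the z axis of tube, either way round below 0.12 rad) and z of thick3 in the frame of fill_mark between -0.0105 and -0.0045 m and linear speed of thick3 below 0.03 m/s) or ((horizontal distance between thick4 and fill_mark below 0.009 m and angle between the z axis of thick4 and the z axis of tube, either way round below 0.12 rad) and z of thick4 in the frame of fill_mark between -0.0105 and -0.0045 m and linear speed of thick4 below 0.03 m/s) or ((horizontal distance between thin1 and fill_mark below 0.009 m and angle between the z axis of thin1 and the z axis of tube, either way round below 0.12 rad) and z of thin1 in the frame of fill_mark between -0.00675 and -0.00075 m and linear speed of thin1 below 0.03 m/s) or ((horizontal distance between thin2 and fill_mark below 0.009 m and angle between the z axis of thin2 and the z axis of tube, either way round below 0.12 rad) and z of thin2 in the frame of fill_mark between -0.00675 and -0.00075 m and linear speed of thin2 below 0.03 m/s) or ((horizontal distance between thin3 and fill_mark below 0.009 m and angle between the z axis of thin3 and the z axis of tube, either way round below 0.12 rad) and z of thin3 in the frame of fill_mark between -0.00675 and -0.00075 m and linear speed of thin3 below 0.03 m/s) or ((horizontal distance between thin4 and fill_mark below 0.009 m and angle between the z axis of thin4 and the z axis of tube, either way round below 0.12 rad) and z of thin4 in the frame of fill_mark between -0.00675 and -0.00075 m and linear speed of thin4 below 0.03 m/s)) and ((horizontal distance between thick1 and fill_mark below 0.009 m and angle between the z axis of thick1 and the z axis of tube, either way round below 0.12 rad) or horizontal distance between thick1 and fill_mark above 0.05 m) and ((horizontal distance between thick2 and fill_mark below 0.009 m and angle between the z axis of thick2 and the z axis of tube, either way round below 0.12 rad) or horizontal distance between thick2 and fill_mark above 0.05 m) and ((horizontal distance between thick3 and fill_mark below 0.009 m and angle between the z axis of thick3 and the z axis of tube, either way round below 0.12 rad) or horizontal distance between thick3 and fill_mark above 0.05 m) and ((horizontal distance between thick4 and fill_mark below 0.009 m and angle between the z axis of thick4 and the z axis of tube, either way round below 0.12 rad) or horizontal distance between thick4 and fill_mark above 0.05 m) and ((horizontal distance between thin1 and fill_mark below 0.009 m and angle between the z axis of thin1 and the z axis of tube, either way round below 0.12 rad) or horizontal distance between thin1 and fill_mark above 0.05 m) and ((horizontal distance between thin2 and fill_mark below 0.009 m and angle between the z axis of thin2 and the z axis of tube, either way round below 0.12 rad) or horizontal distance between thin2 and fill_mark above 0.05 m) and ((horizontal distance between thin3 and fill_mark below 0.009 m and angle between the z axis of thin3 and the z axis of tube, either way round below 0.12 rad) or horizontal distance between thin3 and fill_mark above 0.05 m) and ((horizontal distance between thin4 and fill_mark below 0.009 m and angle between the z axis of thin4 and the z axis of tube, either way round below 0.12 rad) or horizontal distance between thin4 and fill_mark above 0.05 m) and not (horizontal distance between thick1 and fill_mark below 0.03 m and z of thick1 in the frame of fill_mark above 0 m) and not (horizontal distance between thick2 and fill_mark below 0.03 m and z of thick2 in the frame of fill_mark above 0 m) and not (horizontal distance between thick3 and fill_mark below 0.03 m and z of thick3 in the frame of fill_mark above 0 m) and not (horizontal distance between thick4 and fill_mark below 0.03 m and z of thick4 in the frame of fill_mark above 0 m) and not (horizontal distance between thin1 and fill_mark below 0.03 m and z of thin1 in the frame of fill_mark above 0 m) and not (horizontal distance between thin2 and fill_mark below 0.03 m and z of thin2 in the frame of fill_mark above 0 m) and not (horizontal distance between thin3 and fill_mark below 0.03 m and z of thin3 in the frame of fill_mark above 0 m) and not (horizontal distance between thin4 and fill_mark below 0.03 m and z of thin4 in the frame of fill_mark above 0 m) and value of joint lid above 0.3 rad), for 0.2 s.
2. the lid is shut and pressed down on firmly by the fingers (value of joint lid below 0.05 rad and contact force between the fingers and lid above 4 N), for 0.1 s.
At the end, for the whole second after the job is handed in: The highest puck in the tube lies flat with its top within 3 mm of the red line, every other puck lies either flat inside the tube below it or at rest inside the red tray, and the lid is fully shut (under 0.05 rad) ((((horizontal distance between thick1 and fill_mark below 0.009 m and angle between the z axis of thick1 and the z axis of tube, either way round below 0.12 rad) and z of thick1 in the frame of fill_mark between -0.0105 and -0.0045 m and linear speed of thick1 below 0.03 m/s) or ((horizontal distance between thick2 and fill_mark below 0.009 m and angle between the z axis of thick2 and the z axis of tube, either way round below 0.12 rad) and z of thick2 in the frame of fill_mark between -0.0105 and -0.0045 m and linear speed of thick2 below 0.03 m/s) or ((horizontal distance between thick3 and fill_mark below 0.009 m and angle between the z axis of thick3 and the z axis of tube, either way round below 0.12 rad) and z of thick3 in the frame of fill_mark between -0.0105 and -0.0045 m and linear speed of thick3 below 0.03 m/s) or ((horizontal distance between thick4 and fill_mark below 0.009 m and angle between the z axis of thick4 and the z axis of tube, either way round below 0.12 rad) and z of thick4 in the frame of fill_mark between -0.0105 and -0.0045 m and linear speed of thick4 below 0.03 m/s) or ((horizontal distance between thin1 and fill_mark below 0.009 m and angle between the z axis of thin1 and the z axis of tube, either way round below 0.12 rad) and z of thin1 in the frame of fill_mark between -0.00675 and -0.00075 m and linear speed of thin1 below 0.03 m/s) or ((horizontal distance between thin2 and fill_mark below 0.009 m and angle between the z axis of thin2 and the z axis of tube, either way round below 0.12 rad) and z of thin2 in the frame of fill_mark between -0.00675 and -0.00075 m and linear speed of thin2 below 0.03 m/s) or ((horizontal distance between thin3 and fill_mark below 0.009 m and angle between the z axis of thin3 and the z axis of tube, either way round below 0.12 rad) and z of thin3 in the frame of fill_mark between -0.00675 and -0.00075 m and linear speed of thin3 below 0.03 m/s) or ((horizontal distance between thin4 and fill_mark below 0.009 m and angle between the z axis of thin4 and the z axis of tube, either way round below 0.12 rad) and z of thin4 in the frame of fill_mark between -0.00675 and -0.00075 m and linear speed of thin4 below 0.03 m/s)) and (((horizontal distance between thick1 and fill_mark below 0.009 m and angle between the z axis of thick1 and the z axis of tube, either way round below 0.12 rad) and z of thick1 in the frame of fill_mark below 0 m) or (x of thick1 in the frame of tray between -0.058 and 0.058 m and y of thick1 in the frame of tray between -0.058 and 0.058 m and z of thick1 in the frame of tray below 0.035 m and linear speed of thick1 below 0.03 m/s)) and (((horizontal distance between thick2 and fill_mark below 0.009 m and angle between the z axis of thick2 and the z axis of tube, either way round below 0.12 rad) and z of thick2 in the frame of fill_mark below 0 m) or (x of thick2 in the frame of tray between -0.058 and 0.058 m and y of thick2 in the frame of tray between -0.058 and 0.058 m and z of thick2 in the frame of tray below 0.035 m and linear speed of thick2 below 0.03 m/s)) and (((horizontal distance between thick3 and fill_mark below 0.009 m and angle between the z axis of thick3 and the z axis of tube, either way round below 0.12 rad) and z of thick3 in the frame of fill_mark below 0 m) or (x of thick3 in the frame of tray between -0.058 and 0.058 m and y of thick3 in the frame of tray between -0.058 and 0.058 m and z of thick3 in the frame of tray below 0.035 m and linear speed of thick3 below 0.03 m/s)) and (((horizontal distance between thick4 and fill_mark below 0.009 m and angle between the z axis of thick4 and the z axis of tube, either way round below 0.12 rad) and z of thick4 in the frame of fill_mark below 0 m) or (x of thick4 in the frame of tray between -0.058 and 0.058 m and y of thick4 in the frame of tray between -0.058 and 0.058 m and z of thick4 in the frame of tray below 0.035 m and linear speed of thick4 below 0.03 m/s)) and (((horizontal distance between thin1 and fill_mark below 0.009 m and angle between the z axis of thin1 and the z axis of tube, either way round below 0.12 rad) and z of thin1 in the frame of fill_mark below 0 m) or (x of thin1 in the frame of tray between -0.058 and 0.058 m and y of thin1 in the frame of tray between -0.058 and 0.058 m and z of thin1 in the frame of tray below 0.035 m and linear speed of thin1 below 0.03 m/s)) and (((horizontal distance between thin2 and fill_mark below 0.009 m and angle between the z axis of thin2 and the z axis of tube, either way round below 0.12 rad) and z of thin2 in the frame of fill_mark below 0 m) or (x of thin2 in the frame of tray between -0.058 and 0.058 m and y of thin2 in the frame of tray between -0.058 and 0.058 m and z of thin2 in the frame of tray below 0.035 m and linear speed of thin2 below 0.03 m/s)) and (((horizontal distance between thin3 and fill_mark below 0.009 m and angle between the z axis of thin3 and the z axis of tube, either way round below 0.12 rad) and z of thin3 in the frame of fill_mark below 0 m) or (x of thin3 in the frame of tray between -0.058 and 0.058 m and y of thin3 in the frame of tray between -0.058 and 0.058 m and z of thin3 in the frame of tray below 0.035 m and linear speed of thin3 below 0.03 m/s)) and (((horizontal distance between thin4 and fill_mark below 0.009 m and angle between the z axis of thin4 and the z axis of tube, either way round below 0.12 rad) and z of thin4 in the frame of fill_mark below 0 m) or (x of thin4 in the frame of tray between -0.058 and 0.058 m and y of thin4 in the frame of tray between -0.058 and 0.058 m and z of thin4 in the frame of tray below 0.035 m and linear speed of thin4 below 0.03 m/s)) and value of joint lid below 0.05 rad); the robot touches nothing.
It fails at once if the polish is moved more than 30 mm or tipped over (distance of polish from where it was at the start of the episode above 0.03 m or angle between polish's own z axis and vertical above 0.4 rad).
It fails at once if the waxjar is moved more than 30 mm or tipped over (distance of waxjar from where it was at the start of the episode above 0.03 m or angle between waxjar's own z axis and vertical above 0.4 rad).
It fails at once if the drill is moved more than 30 mm or tipped over (distance of drill from where it was at the start of the episode above 0.03 m or angle between drill's own z axis and vertical above 0.4 rad).
Of thick1, thick2, thick3, thick4 only 2 to 4 are there at a start; the rules pass over those that are not, and their reading is None.
At some moment in a run one of thick1, thick2, thick3, thick4, thin1, thin2, thin3, thin4 may be knocked a few centimetres aside while the robot is not near it.
It also fails if it takes over 210 s, if anything falls off the work surface, if the arm or the gripper's body presses on something with over 40 N, if the wrist force passes 120 N, or if a joint passes its speed limit or range.

### The arm

A 6-joint arm with a two-finger parallel gripper is mounted at the origin on the work surface. World frame = base frame: x ahead of the robot, y to its left, z up, the work surface at z = 0. Lengths are in m, angles in rad, forces in N, time in s.
With the tool pointing down it reaches from about 0.4 to 0.925 m from the base axis. Payload 12.5 kg.
Tool frame: the origin (TCP) lies at the centre of the arm's flange, where the gripper is bolted on; the fingertips stand 190 mm ahead of it and the grasp point (between the pads) lies 171 mm ahead of it; z points along the fingers, y is the line along which they close (so a half turn about z gives the same grasp; the last joint's range is limited). The gripper opens to 95 mm and grips with 3 to 60 N. Pads are 20 mm wide; open, the fingers measure 119 mm over their backs; the gripper's body (75 mm by 180 mm) begins 59 mm behind the grasp point.
Start: joints at [-1.246, 0.491, 1.559, -0, 1.092, -0.106], TCP at [0.261, -0.568, 0.405] pointing down, gripper open.
Joint ranges: [-3.1, 3.1], [-0.84, 2.19], [0.05, 2.79], [-1.13, 4.28], [0.06, 2.93], [-2.69, 2.69]. Speed limits (rad/s): [2.22, 2.22, 2.79, 3.14, 3.14, 3.14].

### API

Orientations are given as a 3x3 rotation matrix whose columns are the frame's x, y, z axes.
In Python, from workcell import * gives the robot as it stands.
- The arm moves only by the tool step_arm, never from a script. Its argument "increments" is a list that holds one entry, the list of rows, each a list of 7 numbers: the shift along the tool's x, y, z in cm, then the turn, a rotation vector about the tool's x, y, z in degrees, then the finger opening in cm, from 0 to 9.51. A call has exactly 10 rows; each row shifts and turns the commanded pose from where the row before left it, along the tool's axes as they then stand; what a row does not reach is not made up. A row lasts 1/12 s, in which the tool goes at most 41.7 mm and 7.16 degrees, less where a joint would pass 70% of its speed; a pose out of reach is approached as far as the arm can. A call is refused whole if a number of a shift passes 4.17 or a number of a turn 7.16, either way. A call with a gripper value outside its range is refused whole. The fingers move at their own pace and stop on an object; the grip force is fixed at half the most. Time passes only in rows, so rows that do not move let the fingers close, or fill a call up. It gives the time, the measured TCP pose, the force, the opening and the grip force at its end, in the units of the state.
- observe(): the state, without advancing time (a new reading comes with each control period).
- camera(name): name is "scene" or "top" or "wrist"; returns the picture (400x640x3 uint8, blue, green, red); there is no depth.
- get_calibration(name): a dict with "fx", "fy", "cx", "cy" (pixels), "rvec" (rotation vector, rad) and "tvec" (3), from world to camera coordinates, as OpenCV has them; the wrist camera has in their place "T_tool_cam" (4x4, takes a point from camera to tool coordinates, whose origin is the TCP and whose axes are the flange's). Camera axes: x right, y down, z forward; pixel columns grow to the right and rows downward; lengths in m; the calibration is good to about 2 mm. A picture is of the moment at which its call begins: read the wrist's pose just before it. get_calibration takes no time and is no camera call.
- sign_off(): hands the job in; it is judged then, once.
The state is a dict: "clock": time; "joint_pos": joint angles; "joint_vel": joint speeds; "effort": joint torques, N m; "eef_pos": TCP position; "ee_rot": TCP orientation; "force": force on the tool from outside, world axes, zero at the start; "moment": the same for the moment, N m; "opening": finger opening in m; "gripper_force": force on a finger pad.
Only numpy, scipy, OpenCV 4.12 (cv2) and the standard library are available. Lean on these libraries where they do the work, as an engineer would, in place of code of your own. Each camera call takes 0.05 s, during which the arm holds its last target. There are 200 camera calls.

## Working session

There is one attempt and no reset: what is moved stays moved. The work goes in short steps, Python scripts to look and compute and a tool call to move; the robot and the scene stay as the last step left them, time stands still between calls to the robot, and variables do not carry over. Pictures are saved under pics/ and viewed, at most 14 in all, crops included, and the job is handed in when it is done.

Besides the shell and the picture viewer there is one more tool, called after "Request:" as name(argument=value, ...), one argument or row to a line, values as JSON. step_arm: Moves the arm, as the interface text tells. Its arguments: {"type":"object","properties":{"increments":{"type":"array"}},"required":["increments"]}

```bash
ls; mkdir -p pics
python3 - <<'E'
from workcell import *
import cv2
s=observe();print(s)
for n in ("scene","top"):
    im=camera(n);cv2.imwrite(f"pics/{n}0.png",im);print(n,get_calibration(n))
print(get_calibration("wrist"))
E
```

```text
pics
{'clock': 0.0, 'joint_pos': array([-1.24558787e+00,  4.91566450e-01,  1.55946261e+00, -6.19442855e-06,
        1.09172884e+00, -1.05607028e-01]), 'joint_vel': array([0.00206044, 0.00051438, 0.00130421, 0.00044237, 0.00208026,
       0.00031992]), 'effort': array([-2.65246243e-03, -6.12657952e+01, -2.58187222e+01,  6.91902498e-02,
        4.81892901e-02, -1.14704967e-04]), 'eef_pos': array([ 0.26101147, -0.56784723,  0.40415282]), 'ee_rot': array([[ 9.08624324e-01,  4.17614289e-01, -3.77510350e-04],
       [ 4.17614444e-01, -9.08623663e-01,  1.10240614e-03],
       [ 1.17365718e-04, -1.15932681e-03, -9.99999321e-01]]), 'force': array([-0.83516395, -0.39231537,  0.08464412]), 'moment': array([0.05019788, 0.02503199, 0.01319958]), 'gripper_force': 0.0, 'opening': 0.09497679975169358}
scene {'fx': 393.7722418660372, 'fy': 393.7722418660372, 'cx': 319.63082065613344, 'cy': 203.43033448977175, 'rvec': array([ 2.12893258,  1.61477858, -0.43831603]), 'tvec': array([-0.1073581 , -0.47892389,  1.3541073 ])}
top {'fx': 386.27888546949004, 'fy': 386.27888546949004, 'cx': 318.11067982511497, 'cy': 197.64855519736622, 'rvec': array([ 2.13286341, -2.158468  ,  0.14006647]), 'tvec': array([-0.06607397,  0.59574287,  1.06289888])}
{'fx': 286.97555401751384, 'fy': 286.97555401751384, 'cx': 321.74087498472784, 'cy': 196.044237721976, 'T_tool_cam': array([[ 5.70327527e-04, -9.71363698e-01, -2.37596802e-01,
         6.68558499e-02],
       [ 9.99999667e-01,  6.92697580e-04, -4.31545989e-04,
         1.64217488e-03],
       [ 5.83770837e-04, -2.37596477e-01,  9.71363770e-01,
         2.02348720e-02],
       [ 0.00000000e+00,  0.00000000e+00,  0.00000000e+00,
         1.00000000e+00]])}
```

View pics/top0.png

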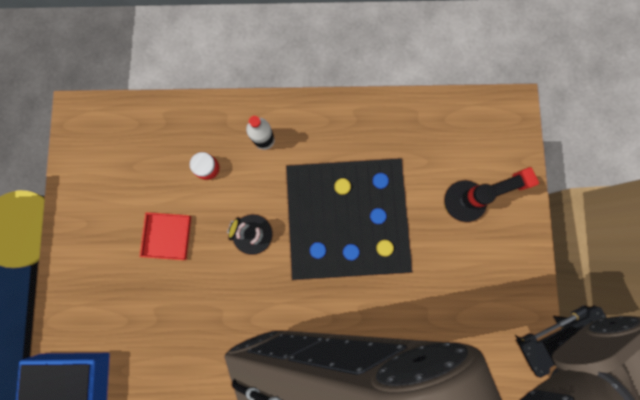

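View pics/scene0.png

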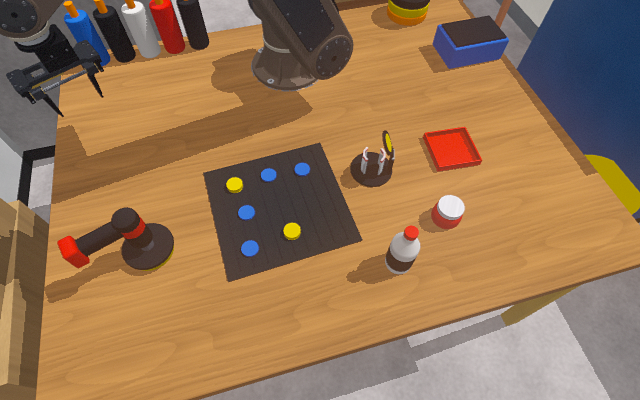

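The scene picture shows the lid near (388,143). The top picture shows the tube at (250,234), the tray at (167,237), two yellow pucks and four blue. 2×15 + 4×7.5 = 60 mm, so all six go in and there should be no spares. Next I'll locate everything.

```bash
cat > h.py <<'E'
from workcell import *
import cv2, numpy as np
def cam(n,s=None):
    c=get_calibration(n); K=np.array([[c["fx"],0,c["cx"]],[0,c["fy"],c["cy"]],[0,0,1]])
    if n=="wrist":
        T=np.eye(4);T[:3,:3]=s["ee_rot"];T[:3,3]=s["eef_pos"];T=T@c["T_tool_cam"]
        return K,T[:3,:3],T[:3,3]          # cam->world
    R=cv2.Rodrigues(c["rvec"])[0]; return K,R.T,-R.T@c["tvec"]
def unproj(C,uv,z):
    K,R,t=C; d=R@np.linalg.solve(K,[uv[0],uv[1],1]); return t+d*(z-t[2])/d[2]
def proj(C,P):
    K,R,t=C; p=(np.atleast_2d(P)-t)@R; q=p@K.T; return q[:,:2]/q[:,2:]
def blobs(im,col,amin=40):
    h=cv2.cvtColor(im,cv2.COLOR_BGR2HSV)
    lo,hi={"y":((22,140,110),(34,255,255)),"b":((100,150,80),(118,255,255)),"r":((0,170,100),(6,255,255))}[col]
    n,l,st,ce=cv2.connectedComponentsWithStats(cv2.inRange(h,lo,hi))
    return [(ce[i],st[i],l==i) for i in range(1,n) if st[i][4]>=amin]
def shot(n,f=None):
    s=observe(); im=camera(n)
    if f: cv2.imwrite(f"pics/{f}.png",im)
    return cam(n,s),im,s
def go(P,yaw=None):   # increments from measured pose to world P (fingers down): tool cm, and yaw degrees
    s=observe();R=s["ee_rot"];d=R.T@(np.array(P)-s["eef_pos"])*100
    print("shift cm",d.round(2),"pos",s["eef_pos"].round(4),"yawdeg(toolx)",np.degrees(np.arctan2(R[1,0],R[0,0])).round(1))
E
python3 - <<'E'
from h import *
for n in("top","scene"):
    C,im,s=shot(n); print(n,C[2].round(3))
    for c,z in(("y",.019),("b",.0115),("r",.022)):
        for ce,st,m in blobs(im,c,25): print(c,ce.round(1),st[4],unproj(C,ce,z)[:2].round(4))
C=cam("top")
print("tube base",unproj(C,(251,234),.008).round(3), "jar",unproj(C,(204,166),.06).round(3),"bottle cap",unproj(C,(254,121),.17).round(3))
E
```

```text
top [ 0.442 -0.081  1.134]
y [342. 186.] 220 [ 0.6316 -0.1433]
y [ 20.2 228.2] 3002 [0.5192 0.7931]
y [232.8 228.4] 77 [0.5114 0.1744]
y [384.4 247.6] 232 [ 0.4513 -0.2611]
b [380.2 180.3] 212 [ 0.6483 -0.2567]
b [377.9 215.6] 219 [ 0.544  -0.2464]
b [317.5 249.9] 220 [ 0.4471 -0.0693]
b [350.8 251.7] 221 [ 0.4408 -0.1652]
b [ 75.5 369.9] 1586 [0.1245 0.6066]
r [254.2 120.7] 85 [0.8326 0.1158]
r [213.2 171.7] 90 [0.6784 0.2347]
r [527.8 177.8] 297 [ 0.6483 -0.6848]
r [472.3 197.8] 89 [ 0.5914 -0.5196]
r [165.5 235.9] 2052 [0.4919 0.3676]
scene [ 1.093 -0.205  0.915]
y [406.8  10.4] 326 [-0.1523  0.496 ]
y [388.2 142.3] 78 [0.4297 0.199 ]
y [616.7 181.4] 1269 [0.7285 0.76  ]
y [234.3 184.6] 220 [ 0.4572 -0.2596]
y [291.8 230.8] 251 [ 0.6364 -0.142 ]
y [161.8 261.6] 65 [ 0.6333 -0.466 ]
b [610.6  52.4] 6461 [0.2509 1.1015]
b [86.4 33.4] 928 [-0.3352 -0.6631]
b [473.2  41.7] 224 [0.0712 0.6609]
b [301.9 168.7] 157 [ 0.4494 -0.0675]
b [268.1 174.6] 162 [ 0.4438 -0.1636]
b [246.2 212.1] 195 [ 0.5467 -0.2442]
b [249.5 247.9] 214 [ 0.6509 -0.2548]
r [167.5  26.1] 1099 [-0.2858 -0.3784]
r [451.6 148.7] 1793 [0.503  0.3665]
r [443.3 219.8] 294 [0.7121 0.243 ]
r [135.5 230.7] 194 [ 0.5319 -0.5229]
r [410.9 232.5] 162 [0.7236 0.148 ]
r [ 72.  251.9] 553 [ 0.55   -0.6746]
tube base [0.495 0.124 0.008] jar [0.687 0.251 0.06 ] bottle cap [0.78 0.09 0.17]
```

Run:
```python
from h import *
P=[];D=[]
for n,uv in(("top",(232.8,228.4)),("scene",(388.2,142.3))):
    C=cam(n);d=unproj(C,uv,0)-C[2];P.append(C[2]);D.append(d/np.linalg.norm(d))
A=np.stack([D[0],-D[1]],1);t=np.linalg.lstsq(A,P[1]-P[0],rcond=None)[0]
print(P[0]+t[0]*D[0],P[1]+t[1]*D[1])
print("base scene",unproj(cam("scene"),(372,168),.008))
im=np.hstack([cv2.resize(camera("top")[195:275,205:285],(400,400),interpolation=2),cv2.resize(camera("scene")[120:200,335:415],(400,400),interpolation=2)])
cv2.imwrite("pics/tubecrop.png",im)
```

```text
[0.50505674 0.15105227 0.12112635] [0.50556381 0.15289329 0.12158013]
base scene [0.4975073  0.12583887 0.008     ]
```

View pics/tubecrop.png

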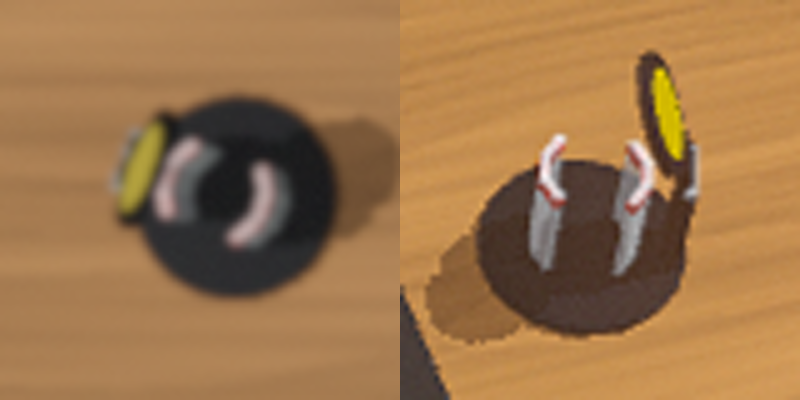

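Request:
step_arm(
  increments=[
    [[4, 0, 0, 0, 0, 0, 9.5], [4, -2, 0, 0, 0, 0, 9.5], [4, -3, 0, 0, 0, 0, 9.5], [3.5, -3.5, 0, 0, 0, 0, 9.5], [3.5, -3.5, 0, 0, 0, 0, 9.5], [3.5, -3.5, 0, 0, 0, 0, 9.5], [3.5, -3.5, 0, 0, 0, 0, 9.5], [3.5, -3.5, 0, 0, 0, 0, 9.5], [3.5, -3.5, 0, 0, 0, 0, 9.5], [3.5, -3.5, 0, 0, 0, 0, 9.5]],
  ],
)

```text
clock: 1.13
eef_pos: [0.4448, -0.2066, 0.4049]
ee_rot: [[0.909, 0.417, 0.0], [0.417, -0.909, -0.0], [0.0, 0.0, -1.0]]
force: [1.0, -0.3, -0.0]
opening: 0.0946
gripper_force: 0.0
```

Request:
step_arm(
  increments=[
    [[2, -3.4, 0, 0, 0, 0, 9.5], [2, -3.4, 0, 0, 0, 0, 9.5], [2, -3.4, 0, 0, 0, 0, 9.5], [2, -3.4, 0, 0, 0, 0, 9.5], [2, -3.4, 0, 0, 0, 0, 9.5], [2, -3.4, 0, 0, 0, 0, 9.5], [2, -3.4, 0, 0, 0, 0, 5], [0, 0, 0, 0, 0, -7, 3], [0, 0, 0, 0, 0, -7, 1], [0, 0, 0, 0, 0, -7, 0]],
  ],
)

```text
clock: 1.97
eef_pos: [0.4723, 0.0672, 0.4047]
ee_rot: [[0.693, 0.721, -0.0], [0.721, -0.693, -0.0], [-0.0, 0.0, -1.0]]
force: [0.5, -0.0, -0.3]
opening: 0.0738
gripper_force: 0.0
```

Request:
step_arm(
  increments=[
    [[0, 0, 0, 0, 0, -7, 0], [0, 0, 0, 0, 0, -7, 0], [0, 0, 0, 0, 0, -7, 0], [0, 0, 0, 0, 0, -5, 0], [0, 0, 0, 0, 0, 0, 0], [0, 0, 0, 0, 0, 0, 0], [0, 0, 0, 0, 0, 0, 0], [0, 0, 0, 0, 0, 0, 0], [0, 0, 0, 0, 0, 0, 0], [0, 0, 0, 0, 0, 0, 0]],
  ],
)

```text
clock: 2.8
eef_pos: [0.4724, 0.0662, 0.4047]
ee_rot: [[0.315, 0.949, 0.0], [0.949, -0.315, -0.0], [-0.0, 0.0, -1.0]]
force: [0.4, 0.2, 1.2]
opening: 0.0073
gripper_force: 0.0
```

Run:
```python
from h import *
C=cam("top");a=unproj(C,(242,230.6),.074);b=unproj(C,(256.6,236),.074);print(a,b,(a+b)/2,np.degrees(np.arctan2(*(a-b)[[1,0]])))
C,im,s=shot("wrist","w1");print(s["eef_pos"],s["opening"])
print(proj(C,[.497,.125,.074]))
```

```text
[0.50164635 0.13645227 0.074     ] [0.48641842 0.09617337 0.074     ] [0.49403238 0.11631282 0.074     ] 69.29028631975895
[0.47238749 0.06618485 0.40473172] 0.007280573076676203
[[325.00396021 127.84233624]]
```

View pics/w1.png

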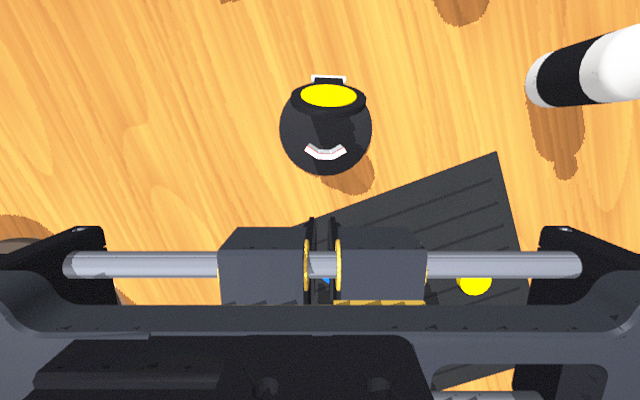

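The picture shows the tube base centred near (325,129), the lid's yellow spot at (328,96), and the hinge straight above it at (328,77), so the tool x axis is aligned with the tube's y axis. Next I'll push the lid back.

Request:
step_arm(
  increments=[
    [[0, 0.5, 4, 0, 0, 0, 0], [0, 0, 4, 0, 0, 0, 0], [0, 0, 2, 0, 0, 0, 0], [1.5, 0, 0, 0, 0, 0, 0], [1.5, 0, 0, 0, 0, 0, 0], [1, 0, 0, 0, 0, 0, 0], [1, 0, 0, 0, 0, 0, 0], [1, 0, 0, 0, 0, 0, 0], [1, 0, 0, 0, 0, 0, 0], [1, 0, 0, 0, 0, 0, 0]],
  ],
)

```text
clock: 3.68
eef_pos: [0.5025, 0.1413, 0.305]
ee_rot: [[0.314, 0.949, 0.001], [0.949, -0.314, -0.0], [0.0, 0.001, -1.0]]
force: [-0.8, -1.1, 1.2]
opening: 0.0003
gripper_force: 0.6
```

Request:
step_arm(
  increments=[
    [[1, 0, 0, 0, 0, 0, 0], [1, 0, 0, 0, 0, 0, 0], [0.8, 0, 0, 0, 0, 0, 0], [0.7, 0, 0, 0, 0, 0, 0], [0, 0, 0, 0, 0, 0, 0], [-2, 0, 0, 0, 0, 0, 0], [-3, 0, 0, 0, 0, 0, 0], [-3, 0, -3, 0, 0, 0, 0], [-3, 0, -4, 0, 0, 0, 0], [0, 0, -3, 0, 0, 0, 0]],
  ],
)

```text
clock: 4.52
eef_pos: [0.4792, 0.0718, 0.3986]
ee_rot: [[0.316, 0.949, -0.002], [0.949, -0.316, -0.0], [-0.001, -0.002, -1.0]]
force: [-0.3, 0.3, 0.2]
opening: 0.0001
gripper_force: 0.0
```

Run:
```python
from h import *
C,im,s=shot("wrist","w2");print(s["eef_pos"],s["ee_rot"][:,0])
h=cv2.cvtColor(im,cv2.COLOR_BGR2HSV)
sc=camera("scene")
cv2.imwrite("pics/w2c.png",np.hstack([cv2.resize(im[20:220,220:440],(440,400),interpolation=2),cv2.resize(sc[100:200,330:420],(360,400),interpolation=2)]))
```

```text
[0.47922302 0.0718441  0.39857996] [ 0.3164221   0.94861794 -0.00102988]
```

View pics/w2c.png

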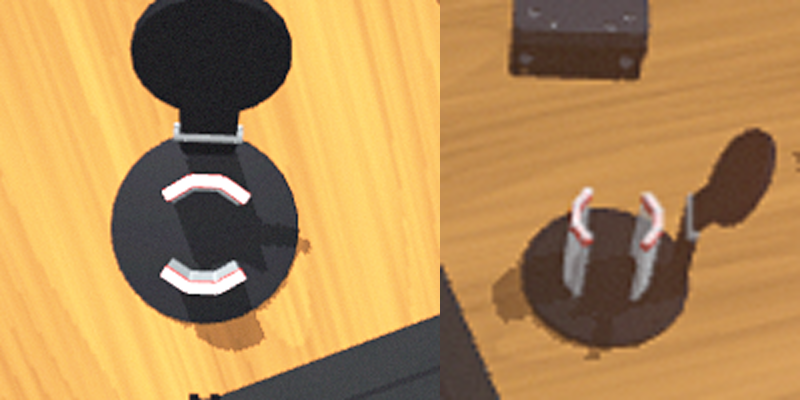

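The lid is leaning back past upright. I'll fit the rim arcs to get the tube's position and yaw.

```bash
cat >> h.py <<'E'
def fit_tube(C,im,x0=(.496,.122,-.32)):
    from scipy.optimize import minimize
    h=cv2.cvtColor(im,cv2.COLOR_BGR2HSV); m=cv2.inRange(h,(0,0,205),(180,70,255))
    roi=np.zeros_like(m); c=proj(C,[x0[0],x0[1],.074])[0]; cv2.circle(roi,(int(c[0]),int(c[1])),40,255,-1); m&=roi
    m4=cv2.GaussianBlur(cv2.resize(m,None,fx=4,fy=4,interpolation=cv2.INTER_CUBIC),(0,0),4).astype(float)
    def model(p):
        o=np.zeros_like(m4)
        for s in(1,-1):
            a0=np.arcsin(16.5/30);a1=np.arcsin(16.5/25)
            ao=np.linspace(a0,np.pi-a0,20);ai=np.linspace(np.pi-a1,a1,20)
            q=np.r_[np.c_[.03*np.cos(ao),.03*np.sin(ao)],np.c_[.025*np.cos(ai),.025*np.sin(ai)]]*s
            cs,sn=np.cos(p[2]),np.sin(p[2]);w=np.c_[q@[[cs,sn],[-sn,cs]]+p[:2],np.full(40,.074)]
            cv2.fillPoly(o,[((proj(C,w)*4+1.5)*16).astype(np.int32)],255,shift=4)
        return cv2.GaussianBlur(o,(0,0),4)
    f=lambda p:((model(p)-m4)**2).mean()
    best=min((minimize(f,np.array(x0)+[dx,dy,0],method="Nelder-Mead",options=dict(initial_simplex=np.array(x0)+[dx,dy,0]+np.array([[0,0,0],[.004,0,0],[0,.004,0],[0,0,.1]]))) for dx in(-.003,.003) for dy in(-.004,.004)),key=lambda r:r.fun)
    return best.x,best.fun,m.sum()//255
E
python3 - <<'E'
from h import *
im=cv2.imread("pics/w2.png");C=cam("wrist",observe());print(fit_tube(C,im))
b=(220+204/2,20+229/2);print("base ctr",unproj(C,b,.008))
E
```

```text
(array([ 0.50137502,  0.12475966, -0.35375033]), np.float64(27.52824059952388), np.uint64(652))
base ctr [0.50242806 0.12536524 0.008     ]
```

Request:
step_arm(
  increments=[
    [[-3.3, 1.6, 0, 0, 0, 1.9, 6.5], [-3.4, 1.6, 0, 0, 0, 0, 6.5], [-3.4, 1.6, 0, 0, 0, 0, 6.5], [-3.4, 1.6, 0, 0, 0, 0, 6.5], [-3.4, 1.6, 0, 0, 0, 0, 6.5], [-3.3, 1.6, 0, 0, 0, 0, 6.5], [-3.3, 1.6, 0, 0, 0, 0, 6.5], [-3.3, 1.6, 0, 0, 0, 0, 6.5], [-3.3, 1.7, 0, 0, 0, 0, 6.5], [0, 0, 0, 0, 0, 0, 6.5]],
  ],
)

```text
clock: 5.45
eef_pos: [0.5141, -0.2629, 0.3965]
ee_rot: [[0.349, 0.937, 0.001], [0.937, -0.349, -0.001], [-0.001, 0.001, -1.0]]
force: [-1.2, 0.7, -0.3]
opening: 0.0611
gripper_force: 0.0
```

```bash
cat >> h.py <<'E'
def pucks(C,im,amin=60):
    """puck centres by fitting the top-face circle: enclosing the coloured mask's hull, top + side silhouettes modelled"""
    out=[]
    for c,th in(("y",.015),("b",.0075)):
        for ce,st,m in blobs(im,c,amin):
            p=unproj(C,ce,.004+th)
            if not(.36<p[0]<.74 and -.36<p[1]<0.03): continue
            a=np.linspace(0,2*np.pi,40,endpoint=False)
            for _ in range(4):   # make the model silhouette's centroid meet the blob's
                w=np.vstack([np.c_[p[0]+.022*np.cos(a),p[1]+.022*np.sin(a),np.full(40,z)] for z in(.004,.004+th)])
                M=cv2.moments(cv2.convexHull(proj(C,w).astype(np.float32)));q=np.array([M["m10"],M["m01"]])/M["m00"]
                p=p+unproj(C,ce,.004+th)-unproj(C,q,.004+th)
            out.append((c,p[:2].round(4),int(st[4]),int(M["m00"])))
    return out
E
python3 - <<'E'
from h import *
C,im,s=shot("wrist","w3");print(s["eef_pos"],s["opening"],s["ee_rot"][:,0])
for n in pucks(C,im):print(n)
for k in("top","scene"):
  C,im,s=shot(k);print(k,[x for x in pucks(C,im)])
E
```

```text
[ 0.51406519 -0.26287463  0.39646994] 0.06106488650754681 [ 3.48878383e-01  9.37167614e-01 -8.59021336e-04]
('y', array([ 0.6338, -0.143 ]), 1408, 1401)
('y', array([ 0.4527, -0.2612]), 985, 976)
('b', array([ 0.4441, -0.0726]), 483, 1319)
('b', array([ 0.4404, -0.1668]), 761, 1064)
('b', array([ 0.6504, -0.2563]), 996, 1052)
('b', array([ 0.5455, -0.2475]), 792, 954)
top [('y', array([ 0.6326, -0.1438]), 220, 185), ('b', array([ 0.649 , -0.2572]), 210, 179), ('b', array([ 0.5488, -0.238 ]), 112, 183), ('b', array([ 0.4471, -0.0694]), 218, 184), ('b', array([ 0.441 , -0.1652]), 218, 186)]
scene [('y', array([ 0.4519, -0.2599]), 219, 218), ('y', array([ 0.6325, -0.1415]), 251, 251), ('b', array([ 0.4464, -0.0668]), 156, 176), ('b', array([ 0.4411, -0.1634]), 165, 182), ('b', array([ 0.5445, -0.2444]), 194, 212), ('b', array([ 0.649 , -0.2549]), 213, 243)]
```

View pics/w3.png

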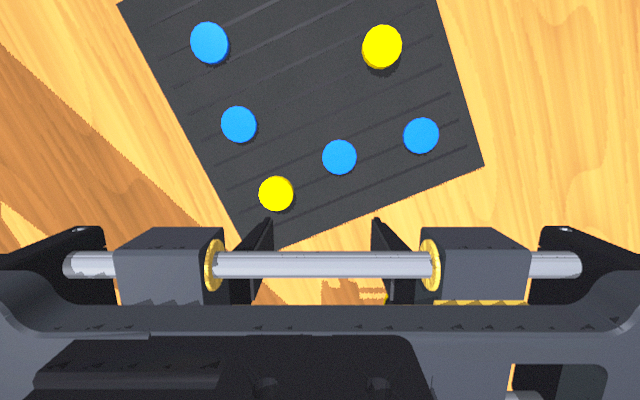

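Seen: six pucks, yellows at (381,46) and (276,193), blues at (209,43), (238,124), (339,157) and (421,135). First grasp is the yellow at (0.453, -0.261).

Request:
step_arm(
  increments=[
    [[-1, -2.9, 4, 0, 0, 0, 6.5], [-1, -2.9, 4, 0, 0, 0, 6.5], [0, 0, 4, 0, 0, 0, 6.5], [0, 0, 4, 0, 0, 0, 6.5], [0, 0, 3, 0, 0, 0, 6.5], [0, 0, 1.1, 0, 0, 0, 6.5], [0, 0, 0, 0, 0, 0, 3], [0, 0, 0, 0, 0, 0, 3], [0, 0, 0, 0, 0, 0, 3], [0, 0, 0, 0, 0, 0, 3]],
  ],
)

```text
clock: 6.43
eef_pos: [0.4634, -0.2567, 0.2122]
ee_rot: [[0.345, 0.939, 0.002], [0.939, -0.345, -0.002], [-0.001, 0.003, -1.0]]
force: [-0.1, -0.2, 0.6]
opening: 0.044
gripper_force: 0.0
```

```bash
sed -i 's/(100,150,80),(118,255,255)/(94,110,80),(120,255,255)/' h.py
python3 - <<'E'
from h import *
s=observe();print(s["eef_pos"],s["opening"],s["gripper_force"],s["force"])
im=cv2.imread("pics/w3.png");s=dict(eef_pos=np.array([.51407,-.26287,.39647]),ee_rot=s["ee_rot"])
for n in pucks(cam("wrist",s),im):print(n)
E
```

```text
[ 0.46339786 -0.25668607  0.21221967] 0.04399674168388192 0.0 [-0.0876242  -0.20641608  0.58989576]
('y', array([ 0.6341, -0.1428]), 1408, 1400)
('y', array([ 0.4535, -0.2617]), 985, 977)
('b', array([ 0.4484, -0.0691]), 1351, 1338)
('b', array([ 0.4428, -0.1649]), 1088, 1071)
('b', array([ 0.6512, -0.2559]), 1073, 1051)
('b', array([ 0.5463, -0.246 ]), 991, 956)
```

Request:
step_arm(
  increments=[
    [[-0.8, -0.8, 0, 0, 0, 0, 6.5], [0, 0, 0, 0, 0, 0, 6.5], [0, 0, 0, 0, 0, 0, 6.5], [0, 0, 0, 0, 0, 0, 6.5], [0, 0, 0.8, 0, 0, 0, 6.5], [0, 0, 0.9, 0, 0, 0, 6.5], [0, 0, 0, 0, 0, 0, 3], [0, 0, 0, 0, 0, 0, 3], [0, 0, 0, 0, 0, 0, 3], [0, 0, 0, 0, 0, 0, 3]],
  ],
)

```text
clock: 7.27
eef_pos: [0.4528, -0.2615, 0.1943]
ee_rot: [[0.345, 0.938, 0.001], [0.938, -0.345, -0.001], [-0.0, 0.001, -1.0]]
force: [-4.2, 2.1, 28.6]
opening: 0.0438
gripper_force: 15.5
```

Request:
step_arm(
  increments=[
    [[0, 0, 0, 0, 0, 0, 3], [0, 0, -1, 0, 0, 0, 3], [0, 0, -3, 0, 0, 0, 3], [0, 0, -4, 0, 0, 0, 3], [0, 0, -4, 0, 0, 0, 3], [0, 0, -2, 0, 0, 0, 3], [0, 0, 0, 0, 0, 0, 3], [0, 0, 0, 0, 0, 0, 3], [0, 0, 0, 0, 0, 0, 3], [0, 0, 0, 0, 0, 0, 3]],
  ],
)

```text
clock: 8.1
eef_pos: [0.4526, -0.2614, 0.3317]
ee_rot: [[0.346, 0.938, -0.002], [0.938, -0.346, 0.002], [0.001, -0.003, -1.0]]
force: [-0.3, 0.7, 0.2]
opening: 0.0436
gripper_force: 30.0
```

Run:
```python
from h import *
C,im,s=shot("wrist","w4");print(s["eef_pos"],s["opening"],s["gripper_force"],s["force"])
for ce,st,m in blobs(im,"y",60):print(ce,st)
print(proj(C,s["eef_pos"]+s["ee_rot"]@np.array([0,0,.19])), proj(C,s["eef_pos"]+s["ee_rot"]@np.array([0,0,.171])))
cv2.imwrite("pics/w4c.png",im[200:400,170:480])
```

```text
[ 0.45264343 -0.26144466  0.33168137] 0.043583973803578625 29.99988555908203 [-0.29977881  0.66005448  0.18325198]
[459.30058939  14.48133595] [ 434    0   56   35 1527]
[556.76616915  17.49253731] [546   0  20  42 201]
[578.03614458 175.45783133] [574 160   9  28  83]
[321.71473159 228.02652934] [ 285  199   75   53 3204]
[398.17045455 246.28409091] [392 240  13  14  88]
[399.80769231 283.5       ] [396 276   9  15  78]
[500.90384615 287.58653846] [492 284  23   7 104]
[[319.39946817 233.26680283]] [[319.12216535 245.49131828]]
```

View pics/w4c.png

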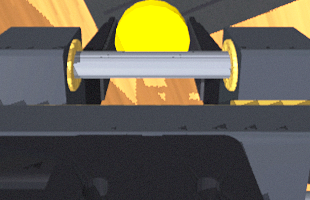

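Run:
```python
from h import *
im=cv2.imread("pics/w4.png");s=observe();C=cam("wrist",s)
b=[x for x in blobs(im,"y",2000)][0];m=b[2].astype(np.uint8)
cnt=max(cv2.findContours(m,0,2)[0],key=cv2.contourArea)
def f(p,zt=.1755):
    a=np.linspace(0,2*np.pi,80);o=np.zeros_like(m)
    q=np.vstack([np.c_[p[0]+.022*np.cos(a),p[1]+.022*np.sin(a),np.full(80,z)] for z in(zt,zt+.015)])
    h=cv2.convexHull(((proj(C,s["eef_pos"]+q@s["ee_rot"].T)+.5)*16).astype(np.int32));cv2.fillPoly(o,[h],1,shift=4)
    return int((o[195:246]!=m[195:246]).sum())
for zt in(.174,.1755,.177):
  print(zt,min((f((x,y),zt),round(x,4),round(y,4)) for x in np.arange(-.008,.0081,.0005) for y in np.arange(-.004,.0041,.0005)))
```

```text
0.174 (75, np.float64(0.0005), np.float64(0.001))
0.1755 (46, np.float64(0.0), np.float64(0.001))
0.177 (53, np.float64(0.0), np.float64(0.001))
```

Request:
step_arm(
  increments=[
    [[3.5, -1, 0, 0, 0, 0, 3], [3.5, -1, 0, 0, 0, 0, 3], [3.5, -1, 0, 0, 0, 0, 3], [3.5, -1, 0, 0, 0, 0, 3], [3.5, -1, 0, 0, 0, 0, 3], [3.6, -1, 0, 0, 0, 0, 3], [3.6, -1, 0, 0, 0, 0, 3], [3.6, -1, 0, 0, 0, 0, 3], [3.6, -0.9, 0, 0, 0, 0, 3], [0, 0, 0, 0, 0, 0, 3]],
  ],
)

```text
clock: 8.98
eef_pos: [0.4795, 0.0733, 0.3324]
ee_rot: [[0.342, 0.94, -0.001], [0.94, -0.342, 0.001], [0.0, -0.001, -1.0]]
force: [-0.2, 0.1, -0.9]
opening: 0.0435
gripper_force: 30.0
```

Run:
```python
from h import *
C,im,s=shot("wrist","w5");p=fit_tube(C,im,(.5005,.125,-.354));print(p,s["eef_pos"],s["force"],s["opening"])
go([p[0][0],p[0][1],s["eef_pos"][2]])
```

```text
(array([ 0.49761974,  0.1227699 , -0.35501933]), np.float64(76.2235316635103), np.uint64(1046)) [0.47949005 0.07328092 0.33238329] [-0.20482782  0.09995919 -0.86827041] 0.043451763439314374
shift cm [ 5.46 -0.05 -0.01] pos [0.4794 0.0713 0.3323] yawdeg(toolx) 70.0
```

Run:
```python
from h import *
for i in range(2):
    C,im,s=shot("wrist",f"w6{i}");p=fit_tube(C,im,(.5005,.125,-.354));print(p,s["eef_pos"])
    go([p[0][0],p[0][1],s["eef_pos"][2]])
```

```text
(array([ 0.49754554,  0.12294454, -0.36237557]), np.float64(73.5175007437801), np.uint64(1012)) [0.47940522 0.07128866 0.33230666]
shift cm [ 5.61 -0.11  0.  ] pos [0.4794 0.0698 0.3324] yawdeg(toolx) 70.0
(array([ 0.49766377,  0.12287851, -0.34185986]), np.float64(71.58415382352683), np.uint64(998)) [0.47938608 0.06981474 0.33236508]
shift cm [ 5.71 -0.15  0.01] pos [0.4794 0.0688 0.3325] yawdeg(toolx) 69.9
```

Run:
```python
from h import *
C,im,s=shot("wrist","w7");p,f,n=fit_tube(C,im,(.5005,.125,-.354));print(p,f,s["eef_pos"])
go([p[0],p[1],s["eef_pos"][2]])
a=np.linspace(0,2*np.pi,100);big=cv2.resize(im[40:220,220:430],None,fx=3,fy=3,interpolation=2)
for r,z,c in((.03,.074,(0,255,0)),(.025,.074,(255,255,0)),(.06,.008,(0,0,255))):
    q=proj(C,np.c_[p[0]+r*np.cos(a),p[1]+r*np.sin(a),np.full(100,z)])
    cv2.polylines(big,[((q-[220,40])*3).astype(int)],True,c,1)
cv2.imwrite("pics/w7c.png",big)
```

```text
[ 0.49754777  0.12290964 -0.35799568] 71.13292858820826 [0.47940034 0.06877796 0.33250085]
shift cm [ 5.77 -0.2   0.02] pos [0.4795 0.0681 0.3327] yawdeg(toolx) 69.8
```

View pics/w7c.png

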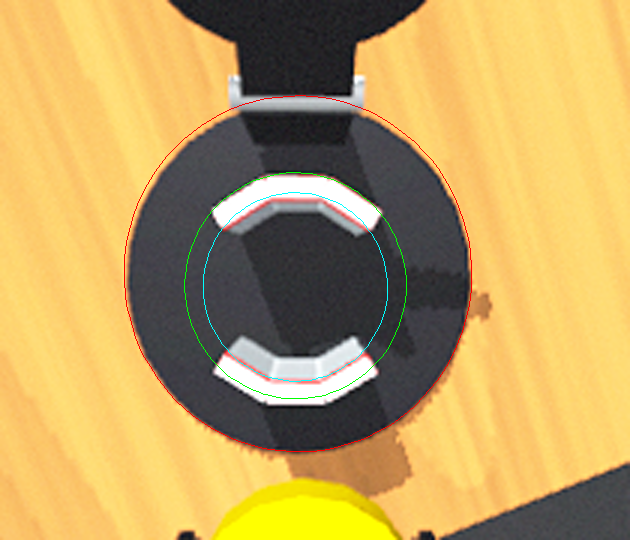

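The overlay shows the fitted rim circle lying on the white arcs. The rim is about 1 px lower than the fit, which is within tolerance. Next I'll move over the axis, settle and check the pose before lowering.

Request:
step_arm(
  increments=[
    [[2, -0.1, 0, 0, 0, 0, 3], [2, -0.1, 0, 0, 0, 0, 3], [1.8, -0.1, 0, 0, 0, 0, 3], [0, 0, 2, 0, 0, 0, 3], [0, 0, 3, 0, 0, 0, 3], [0, 0, 0, 0, 0, 0, 3], [0, 0, 0, 0, 0, 0, 3], [0, 0, 0, 0, 0, 0, 3], [0, 0, 0, 0, 0, 0, 3], [0, 0, 0, 0, 0, 0, 3]],
  ],
)

```text
clock: 10.02
eef_pos: [0.4969, 0.1237, 0.2846]
ee_rot: [[0.346, 0.938, 0.002], [0.938, -0.346, 0.0], [0.001, 0.002, -1.0]]
force: [0.1, 0.0, -0.6]
opening: 0.043
gripper_force: 30.0
```

Run:
```python
from h import *
go([.4964,.1226,.200])
C,im,s=shot("wrist","w8");p,f,n=fit_tube(C,im,(.4970,.1226,-.354));print(p,f,n)
sc=camera("scene");cv2.imwrite("pics/s8c.png",np.hstack([cv2.resize(im[60:310,170:480],(496,400)),cv2.resize(sc[85:205,325:415],(300,400),interpolation=2)]))
```

```text
shift cm [-0.13 -0.02  8.46] pos [0.4969 0.1237 0.2846] yawdeg(toolx) 69.7
[ 0.4961584   0.12178706 -0.32752878] 112.34629665945523 349
```

View pics/s8c.png

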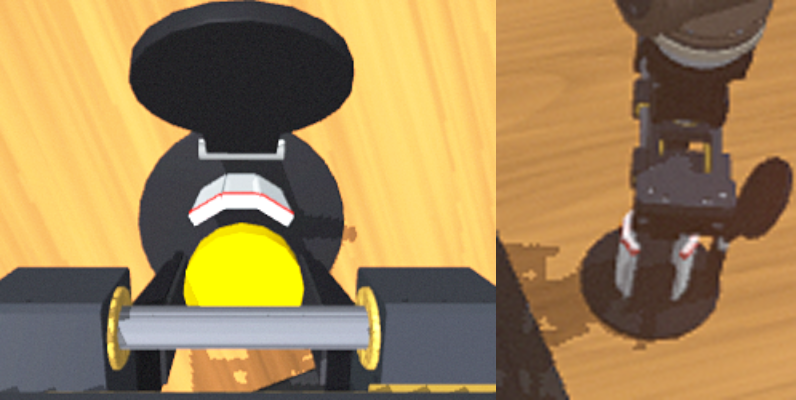

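Request:
step_arm(
  increments=[
    [[-0.1, -0.1, 0, 0, 0, 0, 3], [0, 0, 1, 0, 0, 0, 3], [0, 0, 1, 0, 0, 0, 3], [0, 0, 1, 0, 0, 0, 3], [0, 0, 1, 0, 0, 0, 3], [0, 0, 0, 0, 0, 0, 3], [0, 0, 0, 0, 0, 0, 3], [0, 0, 0, 0, 0, 0, 3], [0, 0, 0, 0, 0, 0, 3], [0, 0, 0, 0, 0, 0, 3]],
  ],
)

```text
clock: 10.95
eef_pos: [0.4955, 0.1235, 0.2437]
ee_rot: [[0.346, 0.938, 0.001], [0.938, -0.346, 0.0], [0.0, 0.001, -1.0]]
force: [-0.1, -0.4, -0.1]
opening: 0.0435
gripper_force: 30.0
```

Request:
step_arm(
  increments=[
    [[0, 0, 1.5, 0, 0, 0, 3], [0, 0, 1.5, 0, 0, 0, 3], [0, 0, 1, 0, 0, 0, 3], [0, 0, 0.3, 0, 0, 0, 3], [0, 0, 0, 0, 0, 0, 3], [0, 0, 0, 0, 0, 0, 3], [0, 0, 0, 0, 0, 0, 6.5], [0, 0, 0, 0, 0, 0, 6.5], [0, 0, 0, 0, 0, 0, 6.5], [0, 0, 0, 0, 0, 0, 6.5]],
  ],
)

```text
clock: 11.78
eef_pos: [0.4954, 0.1235, 0.2008]
ee_rot: [[0.346, 0.938, 0.001], [0.938, -0.346, -0.0], [0.0, 0.001, -1.0]]
force: [0.0, 0.7, -0.4]
opening: 0.0631
gripper_force: 0.0
```

Request:
step_arm(
  increments=[
    [[0, 0, -2, 0, 0, 0, 6.5], [0, 0, -4, 0, 0, 0, 6.5], [0, 0, -4, 0, 0, 0, 6.5], [0, 0, -3, 0, 0, 0, 6.5], [-4, 0, 0, 0, 0, 0, 6.5], [-2, 0, 0, 0, 0, 0, 6.5], [0, 0, 0, 0, 0, 0, 6.5], [0, 0, 0, 0, 0, 0, 6.5], [0, 0, 0, 0, 0, 0, 6.5], [0, 0, 0, 0, 0, 0, 6.5]],
  ],
)

```text
clock: 12.62
eef_pos: [0.475, 0.0677, 0.3303]
ee_rot: [[0.345, 0.939, -0.0], [0.939, -0.345, -0.0], [-0.0, -0.0, -1.0]]
force: [0.1, -0.3, 0.2]
opening: 0.0651
gripper_force: 0.0
```

Run:
```python
from h import *
C,im,s=shot("wrist","w9");print(s["eef_pos"])
p,f,n=fit_tube(C,im,(.4964,.1226,-.354));print("tube",p,f)
for ce,st,m in blobs(im,"y",500):print(ce,st,unproj(C,ce,.023))
C,im,s=shot("top");print([x[:2] for x in pucks(C,im)])
C,im,s=shot("scene");print([x[:2] for x in pucks(C,im)])
go([.4428,-.1649,.33])
```

```text
[0.47495052 0.0677088  0.33025083]
tube [ 0.49707761  0.12260319 -0.37005876] 68.67872607716927
[216.45735294 120.13823529] [187  70  53 101 680] [0.40516748 0.16896956 0.023     ]
[322.008521   131.46378576] [ 300  109   45   46 1643] [0.49732092 0.12375961 0.023     ]
[565.95348837 177.34525939] [554 126  26  96 559] [ 0.71370775 -0.00397881  0.023     ]
[('y', array([ 0.6326, -0.1438])), ('b', array([ 0.6492, -0.2568])), ('b', array([ 0.5452, -0.2463])), ('b', array([ 0.4472, -0.069 ])), ('b', array([ 0.4402, -0.1643]))]
[('y', array([ 0.6325, -0.1415])), ('b', array([ 0.4473, -0.0672])), ('b', array([ 0.4408, -0.1634])), ('b', array([ 0.5446, -0.2445])), ('b', array([ 0.6489, -0.2547]))]
shift cm [-2.294e+01  5.010e+00  2.000e-02] pos [0.4749 0.0677 0.3301] yawdeg(toolx) 69.8
```

First puck is in the tube. Next is the blue at (0.4415, -0.1645).

Request:
step_arm(
  increments=[
    [[-3.8, 0.8, 0, 0, 0, 0, 6.5], [-3.8, 0.8, 0, 0, 0, 0, 6.5], [-3.8, 0.8, 0, 0, 0, 0, 6.5], [-3.8, 0.8, 0, 0, 0, 0, 6.5], [-3.8, 0.8, 0, 0, 0, 0, 6.5], [-3.9, 0.9, 0, 0, 0, 0, 6.5], [0, 0, 4, 0, 0, 0, 6.5], [0, 0, 4, 0, 0, 0, 6.5], [0, 0, 2, 0, 0, 0, 6.5], [0, 0, 0, 0, 0, 0, 6.5]],
  ],
)

```text
clock: 13.6
eef_pos: [0.4411, -0.1645, 0.2269]
ee_rot: [[0.346, 0.938, -0.006], [0.938, -0.346, 0.003], [0.001, -0.006, -1.0]]
force: [0.1, 0.1, 0.7]
opening: 0.0647
gripper_force: 0.0
```

Run:
```python
from h import *
for i in range(3): camera("top")
go([.4415,-.1645,.1958])
C,im,s=shot("scene");print([x[:2] for x in pucks(C,im)])
```

```text
shift cm [-0.01 -0.05  3.54] pos [ 0.442  -0.1645  0.2312] yawdeg(toolx) 69.8
[('y', array([ 0.6325, -0.1415])), ('b', array([ 0.447 , -0.0674])), ('b', array([ 0.4498, -0.1557])), ('b', array([ 0.5447, -0.2443])), ('b', array([ 0.6489, -0.2547]))]
```

Request:
step_arm(
  increments=[
    [[0, 0, 1.5, 0, 0, 0, 6.5], [0, 0, 1.5, 0, 0, 0, 6.5], [0, 0, 0.5, 0, 0, 0, 6.5], [0, 0, 0, 0, 0, 0, 6.5], [0, 0, 0, 0, 0, 0, 3], [0, 0, 0, 0, 0, 0, 3], [0, 0, 0, 0, 0, 0, 3], [0, 0, 0, 0, 0, 0, 3], [0, 0, 0, 0, 0, 0, 3], [0, 0, 0, 0, 0, 0, 3]],
  ],
)

```text
clock: 14.63
eef_pos: [0.4416, -0.1647, 0.196]
ee_rot: [[0.346, 0.938, 0.001], [0.938, -0.346, -0.001], [-0.0, 0.001, -1.0]]
force: [1.1, -0.4, 7.4]
opening: 0.0429
gripper_force: 30.0
```

Request:
step_arm(
  increments=[
    [[0, 0, -2, 0, 0, 0, 3], [0, 0, -4, 0, 0, 0, 3], [0, 0, -4, 0, 0, 0, 3], [0, 0, -3, 0, 0, 0, 3], [3.6, -0.6, 0, 0, 0, 0, 3], [3.6, -0.6, 0, 0, 0, 0, 3], [3.6, -0.6, 0, 0, 0, 0, 3], [3.6, -0.6, 0, 0, 0, 0, 3], [3.6, -0.6, 0, 0, 0, 0, 3], [3.6, -0.6, 0, 0, 0, 0, 3]],
  ],
)

```text
clock: 15.47
eef_pos: [0.4822, 0.0522, 0.3257]
ee_rot: [[0.346, 0.938, 0.0], [0.938, -0.346, -0.0], [-0.0, 0.0, -1.0]]
force: [0.8, -0.1, 0.0]
opening: 0.043
gripper_force: 30.0
```

Request:
step_arm(
  increments=[
    [[3.6, -0.6, 0, 0, 0, 0, 3], [3.6, -0.7, 0, 0, 0, 0, 3], [0, 0, 0, 0, 0, 0, 3], [0, 0, 2, 0, 0, 0, 3], [0, 0, 2, 0, 0, 0, 3], [0, 0, 0, 0, 0, 0, 3], [0, 0, 0, 0, 0, 0, 3], [0, 0, 0, 0, 0, 0, 3], [0, 0, 0, 0, 0, 0, 3], [0, 0, 0, 0, 0, 0, 3]],
  ],
)

```text
clock: 16.3
eef_pos: [0.4952, 0.1223, 0.2863]
ee_rot: [[0.346, 0.938, 0.002], [0.938, -0.346, 0.0], [0.001, 0.001, -1.0]]
force: [0.0, -0.3, -0.0]
opening: 0.0425
gripper_force: 30.0
```

```bash
cat >> h.py <<'E'
def hand(C,im,s,col,th):
    """puck centre in the tool frame (x,y) when held, over bottom heights"""
    best=[]
    bb=sorted([x for x in blobs(im,col,800) if abs(x[0][0]-320)<40 and x[0][1]>180],key=lambda x:-x[1][4])
    if not bb: return None
    m=bb[0][2].astype(np.uint8);a=np.linspace(0,2*np.pi,80)
    for zb in(.188,.190,.192,.194):
        for x in np.arange(-.007,.0071,.0005):
            for y in np.arange(-.002,.0031,.0005):
                o=np.zeros_like(m)
                q=np.vstack([np.c_[x+.022*np.cos(a),y+.022*np.sin(a),np.full(80,z)] for z in(zb-th,zb)])
                cv2.fillPoly(o,[cv2.convexHull(((proj(C,s["eef_pos"]+q@s["ee_rot"].T)+.5)*16).astype(np.int32))],1,shift=4)
                best.append((int((o[195:246]!=m[195:246]).sum()),round(x,4),round(y,4),zb))
    return min(best)
E
python3 - <<'E'
from h import *
C,im,s=shot("wrist","w10");print(s["opening"],hand(C,im,s,"b",.0075));go([.4955,.123,.25])
E
```

```text
0.042454378792513014 (59, np.float64(-0.0005), np.float64(0.001), 0.194)
shift cm [0.07 0.01 3.62] pos [0.4951 0.1224 0.2862] yawdeg(toolx) 69.8
```

Request:
step_arm(
  increments=[
    [[0.1, 0, 1.5, 0, 0, 0, 3], [0, 0, 1.5, 0, 0, 0, 3], [0, 0, 1.5, 0, 0, 0, 3], [0, 0, 1.5, 0, 0, 0, 3], [0, 0, 1, 0, 0, 0, 3], [0, 0, 0, 0, 0, 0, 3], [0, 0, 0, 0, 0, 0, 3], [0, 0, 0, 0, 0, 0, 6.5], [0, 0, 0, 0, 0, 0, 6.5], [0, 0, 0, 0, 0, 0, 6.5]],
  ],
)

```text
clock: 17.18
eef_pos: [0.4955, 0.1235, 0.2161]
ee_rot: [[0.346, 0.938, 0.001], [0.938, -0.346, 0.0], [0.0, 0.001, -1.0]]
force: [-0.1, 0.3, -0.6]
opening: 0.0578
gripper_force: 0.0
```

Request:
step_arm(
  increments=[
    [[0, 0, 0, 0, 0, 0, 6.5], [0, 0, -3, 0, 0, 0, 6.5], [0, 0, -4, 0, 0, 0, 6.5], [0, 0, -4, 0, 0, 0, 6.5], [-4, 0, 0, 0, 0, 0, 6.5], [-2, 0, 0, 0, 0, 0, 6.5], [0, 0, 0, 0, 0, 0, 6.5], [0, 0, 0, 0, 0, 0, 6.5], [0, 0, 0, 0, 0, 0, 6.5], [0, 0, 0, 0, 0, 0, 6.5]],
  ],
)

```text
clock: 18.02
eef_pos: [0.4749, 0.0677, 0.3253]
ee_rot: [[0.345, 0.939, -0.0], [0.939, -0.345, -0.0], [-0.0, -0.0, -1.0]]
force: [-0.5, 0.1, -0.2]
opening: 0.0653
gripper_force: 0.0
```

```bash
cat >> h.py <<'E'
def status(top):
    C,im,s=shot("wrist")
    for c in "yb":
        for ce,st,m in blobs(im,c,500):
            p=unproj(C,ce,top)
            if np.hypot(p[0]-.4965,p[1]-.123)<.03: print("in tube",c,p.round(4),st)
    for n in("top","scene"):
        C,im,s=shot(n);print(n,[(x[0],x[1].tolist()) for x in pucks(C,im)])
E
python3 - <<'E'
from h import *
status(.0305);go([.4475,-.0685,.225])
E
```

```text
in tube b [0.4975 0.1239 0.0305] [ 299  108   48   48 1811]
top [('y', [0.6325, -0.1438]), ('b', [0.6492, -0.2568]), ('b', [0.5452, -0.2463]), ('b', [0.4472, -0.069])]
scene [('y', [0.6325, -0.1415]), ('b', [0.4472, -0.0672]), ('b', [0.5447, -0.2445]), ('b', [0.6489, -0.2547])]
shift cm [-13.73   2.13  10.02] pos [0.4748 0.0677 0.3251] yawdeg(toolx) 69.8
```

Request:
step_arm(
  increments=[
    [[-3.4, 0.5, 0, 0, 0, 0, 6.5], [-3.4, 0.5, 0, 0, 0, 0, 6.5], [-3.4, 0.5, 0, 0, 0, 0, 6.5], [-3.5, 0.6, 0, 0, 0, 0, 6.5], [0, 0, 4, 0, 0, 0, 6.5], [0, 0, 4, 0, 0, 0, 6.5], [0, 0, 2, 0, 0, 0, 6.5], [0, 0, 0, 0, 0, 0, 6.5], [0, 0, 0, 0, 0, 0, 6.5], [0, 0, 0, 0, 0, 0, 6.5]],
  ],
)

```text
clock: 19.0
eef_pos: [0.4475, -0.0684, 0.2263]
ee_rot: [[0.345, 0.939, 0.001], [0.939, -0.345, -0.0], [-0.0, 0.001, -1.0]]
force: [0.5, 0.8, -0.0]
opening: 0.0651
gripper_force: 0.0
```

Request:
step_arm(
  increments=[
    [[0, 0, 1.5, 0, 0, 0, 6.5], [0, 0, 1, 0, 0, 0, 6.5], [0, 0, 0.4, 0, 0, 0, 6.5], [0, 0, 0, 0, 0, 0, 6.5], [0, 0, 0, 0, 0, 0, 3], [0, 0, 0, 0, 0, 0, 3], [0, 0, 0, 0, 0, 0, 3], [0, 0, 0, 0, 0, 0, 3], [0, 0, 0, 0, 0, 0, 3], [0, 0, 0, 0, 0, 0, 3]],
  ],
)

```text
clock: 19.83
eef_pos: [0.4471, -0.0687, 0.1969]
ee_rot: [[0.346, 0.938, 0.001], [0.938, -0.346, -0.0], [-0.0, 0.001, -1.0]]
force: [-0.6, 0.7, 6.8]
opening: 0.0426
gripper_force: 30.0
```

Request:
step_arm(
  increments=[
    [[0, 0, -2, 0, 0, 0, 3], [0, 0, -4, 0, 0, 0, 3], [0, 0, -4, 0, 0, 0, 3], [3.9, -0.4, 0, 0, 0, 0, 3], [3.9, -0.4, 0, 0, 0, 0, 3], [3.9, -0.4, 0, 0, 0, 0, 3], [3.9, -0.4, 0, 0, 0, 0, 3], [4, -0.5, 0, 0, 0, 0, 3], [0, 0, 0, 0, 0, 0, 3], [0, 0, 0, 0, 0, 0, 3]],
  ],
)

```text
clock: 20.67
eef_pos: [0.4949, 0.1243, 0.2963]
ee_rot: [[0.342, 0.94, -0.0], [0.94, -0.342, -0.0], [-0.0, -0.0, -1.0]]
force: [-0.4, -0.4, -0.4]
opening: 0.0429
gripper_force: 30.0
```

Run:
```python
from h import *
camera("top");camera("top")
C,im,s=shot("wrist","w11");print(s["opening"],hand(C,im,s,"b",.0075));go([.4955,.1232,.225])
```

```text
0.04301505841293155 (221, np.float64(0.003), np.float64(0.001), 0.194)
shift cm [0.17 0.02 7.13] pos [0.4948 0.1217 0.2963] yawdeg(toolx) 69.7
```

Request:
step_arm(
  increments=[
    [[0.2, 0, 1.5, 0, 0, 0, 3], [0, 0, 1.5, 0, 0, 0, 3], [0, 0, 1.5, 0, 0, 0, 3], [0, 0, 1.5, 0, 0, 0, 3], [0, 0, 1.2, 0, 0, 0, 3], [0, 0, 0, 0, 0, 0, 3], [0, 0, 0, 0, 0, 0, 3], [0, 0, 0, 0, 0, 0, 6.5], [0, 0, 0, 0, 0, 0, 6.5], [0, 0, 0, 0, 0, 0, 6.5]],
  ],
)

```text
clock: 21.65
eef_pos: [0.4958, 0.1242, 0.2251]
ee_rot: [[0.346, 0.938, 0.001], [0.938, -0.346, 0.0], [0.0, 0.001, -1.0]]
force: [0.4, 0.6, 0.0]
opening: 0.0576
gripper_force: 0.0
```

Request:
step_arm(
  increments=[
    [[0, 0, 0, 0, 0, 0, 6.5], [0, 0, -3, 0, 0, 0, 6.5], [0, 0, -4, 0, 0, 0, 6.5], [0, 0, -3, 0, 0, 0, 6.5], [-4, 0, 0, 0, 0, 0, 6.5], [-2, 0, 0, 0, 0, 0, 6.5], [0, 0, 0, 0, 0, 0, 6.5], [0, 0, 0, 0, 0, 0, 6.5], [0, 0, 0, 0, 0, 0, 6.5], [0, 0, 0, 0, 0, 0, 6.5]],
  ],
)

```text
clock: 22.48
eef_pos: [0.4753, 0.0687, 0.3243]
ee_rot: [[0.345, 0.939, 0.0], [0.939, -0.345, -0.0], [0.0, 0.0, -1.0]]
force: [-0.6, -0.4, -0.2]
opening: 0.0649
gripper_force: 0.0
```

Run:
```python
from h import *
status(.038);go([.545,-.2455,.225])
```

```text
in tube b [0.4979 0.1238 0.038 ] [ 299  109   49   49 1901]
top [('y', [0.6326, -0.1438]), ('b', [0.6492, -0.2568]), ('b', [0.5452, -0.2463])]
scene [('y', [0.6325, -0.1415]), ('b', [0.5447, -0.2446]), ('b', [0.6489, -0.2547])]
shift cm [-27.08  17.39   9.92] pos [0.4752 0.0687 0.3242] yawdeg(toolx) 69.8
```

Request:
step_arm(
  increments=[
    [[-3.4, 2.2, 0, 0, 0, 0, 6.5], [-3.4, 2.2, 0, 0, 0, 0, 6.5], [-3.4, 2.2, 0, 0, 0, 0, 6.5], [-3.4, 2.2, 0, 0, 0, 0, 6.5], [-3.4, 2.2, 0, 0, 0, 0, 6.5], [-3.4, 2.2, 0, 0, 0, 0, 6.5], [-3.4, 2.2, 0, 0, 0, 0, 6.5], [-3.3, 2, 0, 0, 0, 0, 6.5], [0, 0, 4, 0, 0, 0, 6.5], [0, 0, 4, 0, 0, 0, 6.5]],
  ],
)

```text
clock: 23.47
eef_pos: [0.5451, -0.2483, 0.2445]
ee_rot: [[0.348, 0.938, 0.004], [0.938, -0.348, -0.003], [-0.001, 0.005, -1.0]]
force: [0.3, 0.5, -1.0]
opening: 0.0655
gripper_force: 0.0
```

Run:
```python
from h import *
for i in range(4): camera("scene")
go([.545,-.2455,.1965])
```

```text
shift cm [ 0.05 -0.02  4.81] pos [ 0.5451 -0.246   0.2446] yawdeg(toolx) 69.8
```

Request:
step_arm(
  increments=[
    [[0, 0, 2, 0, 0, 0, 6.5], [0, 0, 2, 0, 0, 0, 6.5], [0, 0, 0.8, 0, 0, 0, 6.5], [0, 0, 0, 0, 0, 0, 6.5], [0, 0, 0, 0, 0, 0, 3], [0, 0, 0, 0, 0, 0, 3], [0, 0, 0, 0, 0, 0, 3], [0, 0, 0, 0, 0, 0, 3], [0, 0, 0, 0, 0, 0, 3], [0, 0, 0, 0, 0, 0, 3]],
  ],
)

```text
clock: 24.5
eef_pos: [0.5448, -0.2464, 0.1974]
ee_rot: [[0.346, 0.938, 0.001], [0.938, -0.346, -0.001], [-0.0, 0.001, -1.0]]
force: [-0.5, 1.6, 7.3]
opening: 0.0425
gripper_force: 30.0
```

Request:
step_arm(
  increments=[
    [[0, 0, -2, 0, 0, 0, 3], [0, 0, -4, 0, 0, 0, 3], [0, 0, -4, 0, 0, 0, 3], [0, 0, -1, 0, 0, 0, 3], [3.3, -1.7, 0, 0, 0, 0, 3], [3.3, -1.7, 0, 0, 0, 0, 3], [3.3, -1.7, 0, 0, 0, 0, 3], [3.3, -1.7, 0, 0, 0, 0, 3], [3.3, -1.8, 0, 0, 0, 0, 3], [3.3, -1.8, 0, 0, 0, 0, 3]],
  ],
)

```text
clock: 25.33
eef_pos: [0.5149, -0.0231, 0.3066]
ee_rot: [[0.346, 0.938, 0.0], [0.938, -0.346, -0.0], [0.0, 0.0, -1.0]]
force: [0.8, -0.5, -0.2]
opening: 0.0424
gripper_force: 30.0
```

Request:
step_arm(
  increments=[
    [[3.3, -1.8, 0, 0, 0, 0, 3], [3.3, -1.8, 0, 0, 0, 0, 3], [3.3, -1.7, 0, 0, 0, 0, 3], [3.1, -1.7, 0, 0, 0, 0, 3], [0, 0, 0, 0, 0, 0, 3], [0, 0, 0, 0, 0, 0, 3], [0, 0, 0, 0, 0, 0, 3], [0, 0, 0, 0, 0, 0, 3], [0, 0, 0, 0, 0, 0, 3], [0, 0, 0, 0, 0, 0, 3]],
  ],
)

```text
clock: 26.17
eef_pos: [0.4949, 0.1206, 0.3064]
ee_rot: [[0.347, 0.938, 0.0], [0.938, -0.347, -0.0], [-0.0, 0.0, -1.0]]
force: [-0.5, 0.2, -0.7]
opening: 0.0422
gripper_force: 30.0
```

Run:
```python
from h import *
C,im,s=shot("wrist","w12");print(s["opening"],hand(C,im,s,"b",.0075));go([.4955,.1232,.232])
```

```text
0.042209727513239356 (213, np.float64(0.003), np.float64(0.001), 0.194)
shift cm [ 0.25 -0.03  7.44] pos [0.4949 0.1207 0.3064] yawdeg(toolx) 69.7
```

Request:
step_arm(
  increments=[
    [[0.3, 0, 1.5, 0, 0, 0, 3], [0, 0, 1.5, 0, 0, 0, 3], [0, 0, 1.5, 0, 0, 0, 3], [0, 0, 1.5, 0, 0, 0, 3], [0, 0, 1.4, 0, 0, 0, 3], [0, 0, 0, 0, 0, 0, 3], [0, 0, 0, 0, 0, 0, 3], [0, 0, 0, 0, 0, 0, 6.5], [0, 0, 0, 0, 0, 0, 6.5], [0, 0, 0, 0, 0, 0, 6.5]],
  ],
)

```text
clock: 27.05
eef_pos: [0.4959, 0.1243, 0.2332]
ee_rot: [[0.346, 0.938, 0.001], [0.938, -0.346, 0.0], [0.001, 0.001, -1.0]]
force: [-0.7, -0.0, 0.2]
opening: 0.0578
gripper_force: 0.0
```

Request:
step_arm(
  increments=[
    [[0, 0, 0, 0, 0, 0, 6.5], [0, 0, -3, 0, 0, 0, 6.5], [0, 0, -3, 0, 0, 0, 6.5], [0, 0, -3, 0, 0, 0, 6.5], [-4, 0, 0, 0, 0, 0, 6.5], [-2, 0, 0, 0, 0, 0, 6.5], [0, 0, 0, 0, 0, 0, 6.5], [0, 0, 0, 0, 0, 0, 6.5], [0, 0, 0, 0, 0, 0, 6.5], [0, 0, 0, 0, 0, 0, 6.5]],
  ],
)

```text
clock: 27.88
eef_pos: [0.4753, 0.0687, 0.3223]
ee_rot: [[0.345, 0.939, 0.0], [0.939, -0.345, -0.0], [0.0, 0.0, -1.0]]
force: [-0.9, 0.0, -0.6]
opening: 0.0654
gripper_force: 0.0
```

Run:
```python
from h import *
status(.0455);go([.6493,-.256,.245])
```

```text
in tube b [0.498  0.1245 0.0455] [ 298  107   51   52 2035]
top [('y', [0.6325, -0.1438]), ('b', [0.6492, -0.2568])]
scene [('y', [0.6325, -0.1415]), ('b', [0.6489, -0.2547])]
shift cm [-24.47  27.54   7.72] pos [0.4752 0.0687 0.3222] yawdeg(toolx) 69.8
```

Request:
step_arm(
  increments=[
    [[-2.5, 2.8, 0, 0, 0, 0, 6.5], [-2.5, 2.8, 0, 0, 0, 0, 6.5], [-2.5, 2.8, 0, 0, 0, 0, 6.5], [-2.5, 2.8, 0, 0, 0, 0, 6.5], [-2.5, 2.8, 0, 0, 0, 0, 6.5], [-2.4, 2.7, 0, 0, 0, 0, 6.5], [-2.4, 2.7, 0, 0, 0, 0, 6.5], [-2.4, 2.7, 0, 0, 0, 0, 6.5], [-2.4, 2.7, 0, 0, 0, 0, 6.5], [-2.4, 2.7, 0, 0, 0, 0, 6.5]],
  ],
)

```text
clock: 28.87
eef_pos: [0.6493, -0.2581, 0.322]
ee_rot: [[0.345, 0.939, -0.0], [0.939, -0.345, 0.0], [0.0, -0.001, -1.0]]
force: [0.3, 0.2, 1.7]
opening: 0.065
gripper_force: 0.0
```

Request:
step_arm(
  increments=[
    [[0, 0, 4, 0, 0, 0, 6.5], [0, 0, 3.7, 0, 0, 0, 6.5], [0, 0, 0, 0, 0, 0, 6.5], [0, 0, 0, 0, 0, 0, 6.5], [0, 0, 0, 0, 0, 0, 6.5], [0, 0, 0, 0, 0, 0, 6.5], [0, 0, 0, 0, 0, 0, 6.5], [0, 0, 0, 0, 0, 0, 6.5], [0, 0, 0, 0, 0, 0, 6.5], [0, 0, 0, 0, 0, 0, 6.5]],
  ],
)

```text
clock: 29.7
eef_pos: [0.6484, -0.2568, 0.2461]
ee_rot: [[0.346, 0.938, 0.001], [0.938, -0.346, -0.0], [-0.0, 0.001, -1.0]]
force: [-0.3, -0.4, 0.2]
opening: 0.0653
gripper_force: 0.0
```

Run:
```python
from h import *
go([.6493,-.256,.1965])
C,im,s=shot("scene");print([x[:2] for x in pucks(C,im)])
```

```text
shift cm [0.1  0.05 4.96] pos [ 0.6484 -0.2568  0.2461] yawdeg(toolx) 69.8
[('y', array([ 0.6325, -0.1415])), ('b', array([ 0.6538, -0.2457]))]
```

Request:
step_arm(
  increments=[
    [[0.1, 0.05, 2, 0, 0, 0, 6.5], [0, 0, 2, 0, 0, 0, 6.5], [0, 0, 0.9, 0, 0, 0, 6.5], [0, 0, 0, 0, 0, 0, 6.5], [0, 0, 0, 0, 0, 0, 3], [0, 0, 0, 0, 0, 0, 3], [0, 0, 0, 0, 0, 0, 3], [0, 0, 0, 0, 0, 0, 3], [0, 0, 0, 0, 0, 0, 3], [0, 0, 0, 0, 0, 0, 3]],
  ],
)

```text
clock: 30.58
eef_pos: [0.6493, -0.2561, 0.1967]
ee_rot: [[0.346, 0.938, 0.0], [0.938, -0.346, -0.0], [-0.0, 0.0, -1.0]]
force: [-0.2, 0.1, 2.1]
opening: 0.0429
gripper_force: 30.0
```

Request:
step_arm(
  increments=[
    [[0, 0, -2, 0, 0, 0, 3], [0, 0, -4, 0, 0, 0, 3], [0, 0, -4, 0, 0, 0, 3], [0, 0, -2, 0, 0, 0, 3], [2.75, -2.5, 0, 0, 0, 0, 3], [2.75, -2.5, 0, 0, 0, 0, 3], [2.75, -2.5, 0, 0, 0, 0, 3], [2.75, -2.5, 0, 0, 0, 0, 3], [2.75, -2.5, 0, 0, 0, 0, 3], [2.75, -2.5, 0, 0, 0, 0, 3]],
  ],
)

```text
clock: 31.42
eef_pos: [0.5644, -0.048, 0.3166]
ee_rot: [[0.346, 0.938, 0.0], [0.938, -0.346, -0.0], [-0.0, 0.0, -1.0]]
force: [1.3, 0.7, -0.3]
opening: 0.0427
gripper_force: 30.0
```

Request:
step_arm(
  increments=[
    [[2.75, -2.5, 0, 0, 0, 0, 3], [2.75, -2.5, 0, 0, 0, 0, 3], [2.75, -2.5, 0, 0, 0, 0, 3], [2.75, -2.5, 0, 0, 0, 0, 3], [2.75, -2.5, 0, 0, 0, 0, 3], [0, 0, 0, 0, 0, 0, 3], [0, 0, 0, 0, 0, 0, 3], [0, 0, 0, 0, 0, 0, 3], [0, 0, 0, 0, 0, 0, 3], [0, 0, 0, 0, 0, 0, 3]],
  ],
)

```text
clock: 32.25
eef_pos: [0.4961, 0.1218, 0.3164]
ee_rot: [[0.347, 0.938, 0.0], [0.938, -0.347, -0.0], [-0.0, 0.0, -1.0]]
force: [-0.1, -0.2, -0.8]
opening: 0.0425
gripper_force: 30.0
```

Run:
```python
from h import *
camera("top");go([.4955,.1232,.2405]);print(observe()["opening"])
```

```text
shift cm [ 0.1  -0.1   7.58] pos [0.4961 0.1219 0.3163] yawdeg(toolx) 69.7
0.042655324233108166
```

Request:
step_arm(
  increments=[
    [[0.1, -0.1, 1.5, 0, 0, 0, 3], [0, 0, 1.5, 0, 0, 0, 3], [0, 0, 1.5, 0, 0, 0, 3], [0, 0, 1.5, 0, 0, 0, 3], [0, 0, 1.7, 0, 0, 0, 3], [0, 0, 0, 0, 0, 0, 3], [0, 0, 0, 0, 0, 0, 3], [0, 0, 0, 0, 0, 0, 6.5], [0, 0, 0, 0, 0, 0, 6.5], [0, 0, 0, 0, 0, 0, 6.5]],
  ],
)

```text
clock: 33.13
eef_pos: [0.4952, 0.124, 0.2402]
ee_rot: [[0.346, 0.938, 0.001], [0.938, -0.346, 0.0], [0.001, 0.001, -1.0]]
force: [0.4, -0.2, -0.4]
opening: 0.0576
gripper_force: 0.0
```

Request:
step_arm(
  increments=[
    [[0, 0, 0, 0, 0, 0, 6.5], [0, 0, -3, 0, 0, 0, 6.5], [0, 0, -3, 0, 0, 0, 6.5], [0, 0, -2, 0, 0, 0, 6.5], [-4, 0, 0, 0, 0, 0, 6.5], [-2, 0, 0, 0, 0, 0, 6.5], [0, 0, 0, 0, 0, 0, 6.5], [0, 0, 0, 0, 0, 0, 6.5], [0, 0, 0, 0, 0, 0, 6.5], [0, 0, 0, 0, 0, 0, 6.5]],
  ],
)

```text
clock: 33.97
eef_pos: [0.4746, 0.0684, 0.3194]
ee_rot: [[0.345, 0.939, 0.0], [0.939, -0.345, -0.0], [0.0, 0.0, -1.0]]
force: [-0.4, -0.4, -0.1]
opening: 0.0651
gripper_force: 0.0
```

Run:
```python
from h import *
status(.053);go([.6331,-.1428,.245])
```

```text
in tube b [0.4974 0.1241 0.053 ] [ 296  106   54   54 2195]
top [('y', [0.6326, -0.1438])]
scene [('y', [0.6325, -0.1415])]
shift cm [-14.35  22.17   7.42] pos [0.4745 0.0684 0.3192] yawdeg(toolx) 69.8
```

Last puck (yellow).

Request:
step_arm(
  increments=[
    [[-2, 3.2, 0, 0, 0, 0, 6.5], [-2, 3.2, 0, 0, 0, 0, 6.5], [-2, 3.2, 0, 0, 0, 0, 6.5], [-2.1, 3.2, 0, 0, 0, 0, 6.5], [-2.1, 3.2, 0, 0, 0, 0, 6.5], [-2.1, 3.1, 0, 0, 0, 0, 6.5], [-2.1, 3.1, 0, 0, 0, 0, 6.5], [0, 0, 4, 0, 0, 0, 6.5], [0, 0, 3.4, 0, 0, 0, 6.5], [0, 0, 0, 0, 0, 0, 6.5]],
  ],
)

```text
clock: 34.95
eef_pos: [0.6318, -0.1439, 0.239]
ee_rot: [[0.346, 0.938, -0.009], [0.938, -0.346, 0.003], [-0.0, -0.01, -1.0]]
force: [-0.6, 0.0, -1.1]
opening: 0.0649
gripper_force: 0.0
```

Run:
```python
from h import *
for i in range(3):camera("scene")
C,im,s=shot("top");print([x[:2] for x in pucks(C,im)])
go([.6331,-.1428,.1975])
```

```text
[]
shift cm [ 0.07 -0.08  4.99] pos [ 0.6335 -0.1437  0.2474] yawdeg(toolx) 69.8
```

Request:
step_arm(
  increments=[
    [[0.05, -0.05, 2, 0, 0, 0, 6.5], [0, 0, 2, 0, 0, 0, 6.5], [0, 0, 1, 0, 0, 0, 6.5], [0, 0, 0, 0, 0, 0, 6.5], [0, 0, 0, 0, 0, 0, 3], [0, 0, 0, 0, 0, 0, 3], [0, 0, 0, 0, 0, 0, 3], [0, 0, 0, 0, 0, 0, 3], [0, 0, 0, 0, 0, 0, 3], [0, 0, 0, 0, 0, 0, 3]],
  ],
)

```text
clock: 35.98
eef_pos: [0.6328, -0.1435, 0.1964]
ee_rot: [[0.346, 0.938, 0.001], [0.938, -0.346, -0.0], [0.0, 0.001, -1.0]]
force: [-0.1, -0.3, 6.9]
opening: 0.0435
gripper_force: 30.0
```

Request:
step_arm(
  increments=[
    [[0, 0, -2, 0, 0, 0, 3], [0, 0, -4, 0, 0, 0, 3], [0, 0, -4, 0, 0, 0, 3], [0, 0, -3, 0, 0, 0, 3], [2.5, -2.8, 0, 0, 0, 0, 3], [2.5, -2.8, 0, 0, 0, 0, 3], [2.5, -2.8, 0, 0, 0, 0, 3], [2.5, -2.8, 0, 0, 0, 0, 3], [2.5, -2.8, 0, 0, 0, 0, 3], [2.5, -2.7, 0, 0, 0, 0, 3]],
  ],
)

```text
clock: 36.82
eef_pos: [0.5265, 0.0564, 0.3257]
ee_rot: [[0.346, 0.938, 0.0], [0.938, -0.346, -0.0], [0.0, 0.0, -1.0]]
force: [0.6, -0.2, -0.9]
opening: 0.0433
gripper_force: 30.0
```

Request:
step_arm(
  increments=[
    [[2.6, -2.7, 0, 0, 0, 0, 3], [2.6, -2.7, 0, 0, 0, 0, 3], [0, 0, 0, 0, 0, 0, 3], [0, 0, 0, 0, 0, 0, 3], [0, 0, 0, 0, 0, 0, 3], [0, 0, 0, 0, 0, 0, 3], [0, 0, 0, 0, 0, 0, 3], [0, 0, 0, 0, 0, 0, 3], [0, 0, 0, 0, 0, 0, 3], [0, 0, 0, 0, 0, 0, 3]],
  ],
)

```text
clock: 37.65
eef_pos: [0.4952, 0.1221, 0.3253]
ee_rot: [[0.346, 0.938, -0.0], [0.938, -0.346, -0.0], [-0.0, -0.0, -1.0]]
force: [0.6, -0.2, -0.5]
opening: 0.0437
gripper_force: 30.0
```

Run:
```python
from h import *
C,im,s=shot("wrist","w13");print(s["opening"],hand(C,im,s,"y",.015));go([.4955,.1232,.246])
```

```text
0.04369847650447967 (46, np.float64(-0.0005), np.float64(0.0015), 0.194)
shift cm [ 0.11 -0.01  7.93] pos [0.4952 0.1222 0.3253] yawdeg(toolx) 69.7
```

Request:
step_arm(
  increments=[
    [[0.1, 0, 1.5, 0, 0, 0, 3], [0, 0, 1.5, 0, 0, 0, 3], [0, 0, 1.5, 0, 0, 0, 3], [0, 0, 1.5, 0, 0, 0, 3], [0, 0, 1.5, 0, 0, 0, 3], [0, 0, 0.5, 0, 0, 0, 3], [0, 0, 0, 0, 0, 0, 3], [0, 0, 0, 0, 0, 0, 6.5], [0, 0, 0, 0, 0, 0, 6.5], [0, 0, 0, 0, 0, 0, 6.5]],
  ],
)

```text
clock: 38.53
eef_pos: [0.4955, 0.1234, 0.2457]
ee_rot: [[0.346, 0.938, 0.001], [0.938, -0.346, -0.0], [0.0, 0.001, -1.0]]
force: [-0.1, 0.9, 0.4]
opening: 0.0581
gripper_force: 0.0
```

Request:
step_arm(
  increments=[
    [[0, 0, 0, 0, 0, 0, 6.5], [0, 0, -3, 0, 0, 0, 6.5], [0, 0, -3, 0, 0, 0, 6.5], [0, 0, -2, 0, 0, 0, 6.5], [-4, 0, 0, 0, 0, 0, 6.5], [-2, 0, 0, 0, 0, 0, 6.5], [0, 0, 0, 0, 0, 0, 6.5], [0, 0, 0, 0, 0, 0, 6.5], [0, 0, 0, 0, 0, 0, 6.5], [0, 0, 0, 0, 0, 0, 6.5]],
  ],
)

```text
clock: 39.37
eef_pos: [0.475, 0.0677, 0.3253]
ee_rot: [[0.345, 0.939, 0.0], [0.939, -0.345, -0.0], [0.0, 0.0, -1.0]]
force: [-0.2, -0.6, -0.2]
opening: 0.0648
gripper_force: 0.0
```

Run:
```python
from h import *
status(.068);C,im,s=shot("wrist");sc=camera("scene");tp=camera("top")
cv2.imwrite("pics/s14.png",np.hstack([cv2.resize(im[20:220,220:420],(400,400),interpolation=2),cv2.resize(sc[85:205,325:445],(400,400),interpolation=2)]))
print(s["eef_pos"])
```

```text
in tube y [0.4971 0.1239 0.068 ] [ 295  106   55   54 2332]
top []
scene []
[0.47483538 0.06771627 0.32520679]
```

View pics/s14.png

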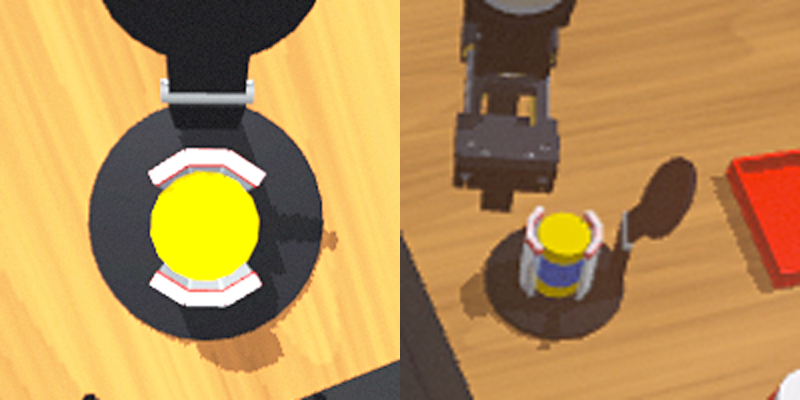

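The stack is flat with its top at the red line, and the mat is empty. Next I'll carry closed fingers over the lid to its far side.

Request:
step_arm(
  increments=[
    [[0, 0, -3, 0, 0, 0, 0], [0, 0, -3, 0, 0, 0, 0], [3.7, 0, 0, 0, 0, 0, 0], [3.7, 0, 0, 0, 0, 0, 0], [3.7, 0, 0, 0, 0, 0, 0], [3.7, 0, 0, 0, 0, 0, 0], [3.7, 0, 0, 0, 0, 0, 0], [0, 0, 0, 0, 0, 0, 0], [0, 0, 0, 0, 0, 0, 0], [0, 0, 0, 0, 0, 0, 0]],
  ],
)

```text
clock: 40.5
eef_pos: [0.5383, 0.2407, 0.3849]
ee_rot: [[0.345, 0.939, -0.001], [0.939, -0.345, -0.001], [-0.001, -0.001, -1.0]]
force: [0.5, 0.4, -0.5]
opening: 0.0042
gripper_force: 0.0
```

Run:
```python
from h import *
camera("top");camera("top")
go([.4955+.346*.125,.1232+.938*.125,.310]);print(observe()["opening"])
```

```text
shift cm [0.07 0.02 7.54] pos [0.5383 0.2399 0.3854] yawdeg(toolx) 69.7
0.0011251844258238644
```

Request:
step_arm(
  increments=[
    [[0, 0, 3.7, 0, 0, 0, 0], [0, 0, 3.8, 0, 0, 0, 0], [-1.5, 0, 0, 0, 0, 0, 0], [-1.5, 0, 0, 0, 0, 0, 0], [-1.4, 0, 0, 0, 0, 0, 0], [-1, 0, 0, 0, 0, 0, 0], [-1, 0, 0, 0, 0, 0, 0], [-1, 0, 0, 0, 0, 0, 0], [-1, 0, 0, 0, 0, 0, 0], [-1, 0, 0, 0, 0, 0, 0]],
  ],
)

```text
clock: 41.43
eef_pos: [0.5058, 0.1517, 0.3106]
ee_rot: [[0.346, 0.938, 0.001], [0.938, -0.346, 0.0], [0.0, 0.001, -1.0]]
force: [0.7, 1.4, -0.3]
opening: 0.0003
gripper_force: 0.5
```

Request:
step_arm(
  increments=[
    [[-0.6, 0, 0.3, 0, 0, 0, 0], [-0.6, 0, 0.4, 0, 0, 0, 0], [-0.5, 0, 0.6, 0, 0, 0, 0], [-0.4, 0, 0.6, 0, 0, 0, 0], [-0.3, 0, 0.6, 0, 0, 0, 0], [-0.2, 0, 0.6, 0, 0, 0, 0], [-0.2, 0, 0, 0, 0, 0, 0], [0, 0, 0, 0, 0, 0, 0], [0, 0, 0, 0, 0, 0, 0], [0, 0, 0, 0, 0, 0, 0]],
  ],
)

```text
clock: 42.27
eef_pos: [0.4965, 0.1264, 0.2795]
ee_rot: [[0.346, 0.938, 0.0], [0.938, -0.346, -0.0], [0.0, 0.0, -1.0]]
force: [0.5, 0.7, -0.2]
opening: 0.0002
gripper_force: 0.0
```

Run:
```python
from h import *
s=observe();d=s["ee_rot"].T@(s["eef_pos"]-np.array([.4955,.1232,0]));print("tube y",d[0],"lat",d[1],"tip z",s["eef_pos"][2]-.19,s["force"],s["moment"])
sc=camera("scene");im=camera("wrist")
cv2.imwrite("pics/s15.png",np.hstack([cv2.resize(im[20:320,170:470],(400,400),interpolation=2),cv2.resize(sc[85:205,325:445],(400,400),interpolation=2)]))
```

```text
tube y 0.003351870502440953 lat -2.5064083468305407e-05 tip z 0.08953574875929465 [ 0.53506744  0.74267648 -0.20446059] [-0.00073924 -0.05899453 -0.05892077]
```

View pics/s15.png

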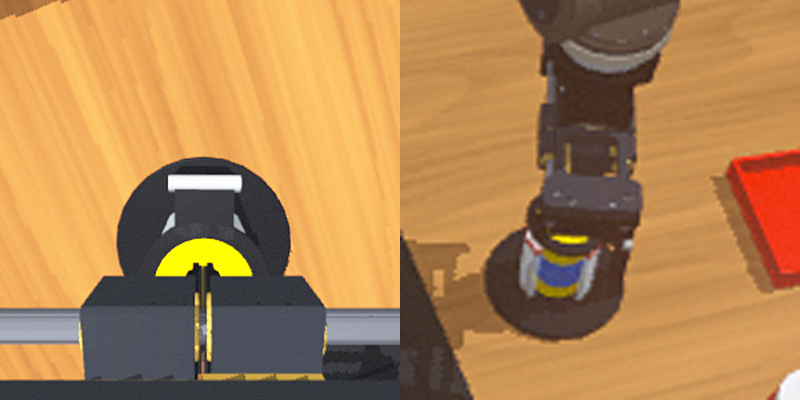

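The lid is folded over and nearly shut, with its spot at (205,258) under the fingers. Now I'll press it down.

Request:
step_arm(
  increments=[
    [[-0.5, 0, 0.3, 0, 0, 0, 0], [0, 0, 0.3, 0, 0, 0, 0], [0, 0, 0.2, 0, 0, 0, 0], [0, 0, 0.1, 0, 0, 0, 0], [0, 0, 0.05, 0, 0, 0, 0], [0, 0, 0.05, 0, 0, 0, 0], [0, 0, 0.05, 0, 0, 0, 0], [0, 0, 0, 0, 0, 0, 0], [0, 0, 0, 0, 0, 0, 0], [0, 0, 0, 0, 0, 0, 0]],
  ],
)

```text
clock: 43.2
eef_pos: [0.4945, 0.1214, 0.27]
ee_rot: [[0.345, 0.938, 0.0], [0.938, -0.345, -0.0], [-0.0, 0.001, -1.0]]
force: [-5.1, -4.0, 19.6]
opening: 0.0006
gripper_force: 9.6
```

Request:
step_arm(
  increments=[
    [[0, 0, 0.05, 0, 0, 0, 0], [0, 0, 0, 0, 0, 0, 0], [0, 0, 0, 0, 0, 0, 0], [0, 0, 0, 0, 0, 0, 0], [0, 0, -0.5, 0, 0, 0, 0], [0, 0, -3, 0, 0, 0, 0], [0, 0, -4, 0, 0, 0, 0], [-4, 0, 0, 0, 0, 0, 0], [-4, 0, 0, 0, 0, 0, 0], [-2, 0, 0, 0, 0, 0, 0]],
  ],
)

```text
clock: 44.03
eef_pos: [0.4587, 0.026, 0.3438]
ee_rot: [[0.345, 0.939, 0.0], [0.939, -0.345, -0.0], [-0.0, 0.001, -1.0]]
force: [0.6, -0.2, -0.9]
opening: 0.0004
gripper_force: 0.0
```

Run:
```python
from h import *
im=camera("wrist");sc=camera("scene");tp=camera("top");C=cam("top")
print([x[:2] for x in pucks(C,tp)])
cv2.imwrite("pics/s16.png",np.hstack([cv2.resize(im[0:240,200:440],(400,400),interpolation=2),cv2.resize(sc[85:245,325:485],(400,400),interpolation=2)]))
```

```text
[]
```

View pics/s16.png

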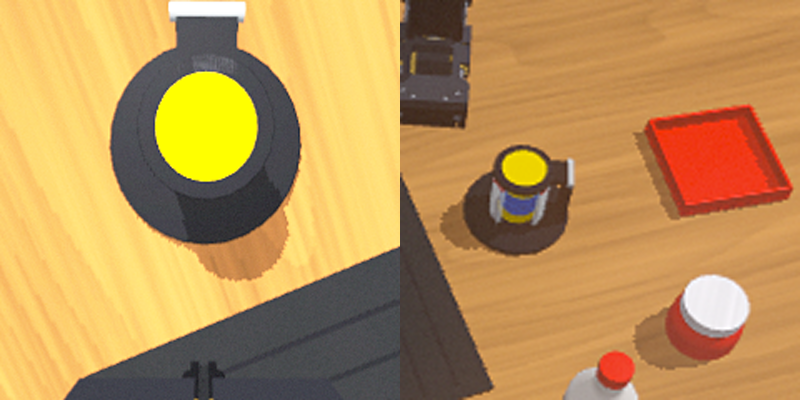

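The lid lies flat on the rim (spot at (207,126)), the mat is empty, and the bottle and jar are where they were.

```bash
python3 -c "
from workcell import *
print(sign_off())"
```

```text
the job is handed in; nothing more can be done
None
```

I stacked all six pucks (two thick, four thin, 60 mm) flat in the tube up to the red line and pressed the lid shut with about 20 N; there were no spares for the tray, and I handed the job in but got no verdict back.

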